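Put the cutting dies away in their trays

TASK

Put the four steel cutting dies away: stand each one upright in the middle of the wooden tray whose floor shows its outline in the same shape and size (either way round), and let it go. Set them down, do not drop them, because their lower edges are sharp; leave the brass weight and the wooden rubbing block where they stand.

Things in the scene. Friction and masses are not known exactly. Their poses are not given: they have to be found in the camera images.
- die_big_mid (a point): Loose cutting die with a black head and a bright steel handle post, standing upright. Its head, seen from above, is a disc 60 mm across, and is 25 mm high; from the middle of the head a round steel post 18 mm in diameter rises to 78 mm above its underside, 300 g. This point is on its axis, 39 mm above its underside; z is up. Take it from above by the post (free from 29 mm to 78 mm above its underside), at any yaw.
- die_small_mid (a point): Loose cutting die with a black head and a bright steel handle post, standing upright. Its head, seen from above, is a small disc 36 mm across, and is 25 mm high; from the middle of the head a round steel post 18 mm in diameter rises to 78 mm above its underside, 200 g. This point is on its axis, 39 mm above its underside; z is up. Take it from above by the post (free from 29 mm to 78 mm above its underside), at any yaw.
- die_square_mid (a point): Loose cutting die with a black head and a bright steel handle post, standing upright. Its head, seen from above, is a square of 50 x 50 mm, and is 25 mm high; from the middle of the head a round steel post 18 mm in diameter rises to 78 mm above its underside, 300 g. This point is on its axis, 39 mm above its underside; z is up. Take it from above by the post (free from 29 mm to 78 mm above its underside), at any yaw.
- die_slot_mid (a point): Loose cutting die with a black head and a bright steel handle post, standing upright. Its head, seen from above, is a long slot shape with round ends, 68 x 28 mm (long along its x), and is 25 mm high; from the middle of the head a round steel post 18 mm in diameter rises to 78 mm above its underside, 300 g. This point is on its axis, 39 mm above its underside; z is up. Take it from above by the post (free from 29 mm to 78 mm above its underside), at any yaw.
- tray_big_floor (a point): Fixed wooden storage tray, 106 mm square outside, 96 mm inside, rim 5 mm thick and 16 mm high above the bench; its floor is 6 mm above the bench and carries a flat black silhouette of a big 60 mm disc in its middle. This point is the centre of the floor, on its surface; z is up, x and y run along the sides.
- tray_small_floor (a point): Fixed wooden storage tray, 106 mm square outside, 96 mm inside, rim 5 mm thick and 16 mm high above the bench; its floor is 6 mm above the bench and carries a flat black silhouette of a small 36 mm disc in its middle. This point is the centre of the floor, on its surface; z is up, x and y run along the sides.
- tray_square_floor (a point): Fixed wooden storage tray, 106 mm square outside, 96 mm inside, rim 5 mm thick and 16 mm high above the bench; its floor is 6 mm above the bench and carries a flat black silhouette of a 50 mm square in its middle. This point is the centre of the floor, on its surface; z is up, x and y run along the sides.
- tray_slot_floor (a point): Fixed wooden storage tray, 106 mm square outside, 96 mm inside, rim 5 mm thick and 16 mm high above the bench; its floor is 6 mm above the bench and carries a flat black silhouette of a 68 x 28 mm slot with round ends in its middle. This point is the centre of the floor, on its surface; z is up, x and y run along the sides.
- weight_mid (a point): Bystander: loose round brass weight, 58 mm across and 62 mm high, with a small knob on top. This point is at its centre, 31 mm above its underside.
- rubbing_block_mid (a point): Bystander: loose wooden rubbing block, 66 x 36 mm and 28 mm high, with a round wooden knob, 62 mm high in all. This point is on its axis, 31 mm above its underside.
Mind the look-alikes: they are no part of the job. What is shaped like the part that bears die_slot_mid but green is not meant.

How it is judged:
By the outcome, as a careful person would: the job done as asked, in the order asked, and still so for the second after the job is handed in, with the robot touching nothing.
It also fails if it takes over 99 s, if anything falls off the work surface, if the arm or the gripper's body presses on something with over 40 N, if the wrist force passes 120 N, or if a joint passes its speed limit or range.

ROBOT

A 6-joint arm with a two-finger parallel gripper is mounted at the origin on the work surface. World frame = base frame: x ahead of the robot, y to its left, z up, the work surface at z = 0. Lengths are in m, angles in rad, forces in N, time in s.
With the tool pointing down it reaches from about 0.2 to 0.875 m from the base axis. Payload 3.4 kg.
Tool frame: the origin (TCP) lies midway between the tips of the shut fingers; the grasp point (between the pads) lies 19 mm behind it; z points along the fingers, y is the direction in which the jaws open and shut (so a half turn about z gives the same grasp; the last joint's range is limited). The gripper opens to 94 mm and grips with 3 to 60 N. Pads are 16 mm wide; open, the fingers measure 119 mm over their backs; the gripper's body (75 mm by 177 mm) begins 78 mm behind the grasp point.
Start: joints at [1.056, 0.276, 1.505, -0, 1.361, -0.121], TCP at [0.221, 0.531, 0.205] pointing down, gripper open.
Joint ranges: [-2.89, 2.89], [-0.75, 2.08], [0.22, 2.7], [-1.18, 4.32], [0.11, 2.71], [-2.7, 2.7]. Speed limits (rad/s): [2.57, 2.57, 3.14, 3.14, 3.14, 3.14].

INTERFACE

Orientations are given as a rotation vector (axis times angle).
In Python, from rig import * gives the robot as it stands.
- The arm moves only by the tool servo_tool, never from a script. Its argument "series" is a list of rows, each a list of 7 numbers: the turn, a rotation vector about the tool's x, y, z in rad, then the shift along the tool's x, y, z in m, then the opening in per cent of the stroke, from 0 (shut) to 100 (fully open). In form: [[rx, ry, rz, dx, dy, dz, fingers], ...]. A call has exactly 8 rows; each row shifts and turns the pose as measured when the row begins, along the tool's axes as they then stand; what a row does not reach is not made up. A row lasts 1/12 s, in which the tool goes at most 41.7 mm and 7.16 degrees, less where a joint would pass 70% of its speed; a pose out of reach is approached as far as the arm can. A call with a gripper value outside its range is refused whole. The fingers move at their own pace and stop on an object; "squeeze" is the grip in N (left out, the last holds). Time passes only in rows, so rows that do not move let the fingers close, or fill a call up. It gives the time, the measured TCP pose, the force and the opening at its end, in the units of the state.
- observe(): the state, without advancing time (a new reading comes with each control period).
- get_image(name): name is "scene" or "side" or "wrist"; returns a dict with "color" (384x512x3 uint8, red, green, blue), "fx", "fy", "cx", "cy" (pixels), "rvec" (rotation vector, rad) and "tvec" (3), from world to camera coordinates, as OpenCV has them. Camera axes: x right, y down, z forward; pixel columns grow to the right and rows downward; lengths in m; the calibration is good to about 2 mm. A picture is of the moment at which its call begins. There is no depth.
- close_job(): hands the job in, once; it reports no verdict.
The state is a dict: "t": time; "joints": joint angles; "qvel": joint speeds; "joint_efforts": joint torques, N m; "tool_pos": TCP position; "tcp_rot": TCP orientation; "wrist_force": force on the tool from outside, world axes, zero at the start; "torque": the same for the moment, N m; "grip_width": finger opening in m.
Only numpy, scipy, OpenCV 4.12 (cv2) and the standard library are available. Lean on these libraries where they do the work, as an engineer would, in place of code of your own. Each camera call takes 0.05 s, during which the arm holds its last target.

## Working session

There is one attempt and no reset: what is moved stays moved. The work goes in short steps, Python scripts to look and compute and a tool call to move; the robot and the scene stay as the last step left them, time stands still between calls to the robot, and variables do not carry over. Pictures are saved under pics/ and viewed, and the job is handed in when it is done.

Besides the shell and the picture viewer there is one more tool, called after ">>>" in YAML: its name, and indented under it one key for each argument. servo_tool: Moves the arm, as the interface text tells. Its arguments: {"type":"object","properties":{"series":{"type":"array"},"squeeze":{"type":"number"}},"required":["series"]}

```bash
ls; mkdir -p pics
python3 - <<'E'
from rig import *
import cv2
s=observe(); print(s)
for n in ["scene","side","wrist"]:
    d=get_image(n); cv2.imwrite(f"pics/{n}0.png",d["color"][:,:,::-1]); print(n,d["fx"],d["fy"],d["cx"],d["cy"],d["rvec"],d["tvec"])
E
```

```text
pics
{'t': 0.0, 'joints': array([ 1.05598902e+00,  2.76612786e-01,  1.50612270e+00,  1.91951206e-05,
        1.36070021e+00, -1.21009726e-01]), 'qvel': array([-0.00104651,  0.00209643,  0.0009933 ,  0.00085307,  0.00060822,
       -0.00042675]), 'joint_efforts': array([ 5.62386194e-04, -4.04588377e+01, -2.37234432e+01,  7.00729340e-02,
        3.46254918e-02, -1.52373573e-04]), 'tool_pos': array([0.22034789, 0.5304891 , 0.20459877]), 'tcp_rot': array([-6.14476357e-01, -3.08030588e+00,  2.74024632e-03]), 'wrist_force': array([-0.42250654,  0.31833545, -0.32922763]), 'torque': array([ 0.00910159, -0.00037497,  0.04577389]), 'grip_width': 0.0942106185519066}
scene 350.5500505874504 350.5500505874504 256.81448522224235 190.01615550585439 [ 1.96391808  1.10800449 -0.54170562] [-0.30044078 -0.21339539  1.24469166]
side 420.4335726560735 420.4335726560735 259.9561344777127 188.54798159981397 [ 2.33368558 -0.04824806  0.01230765] [-0.54303349  0.05063262  1.08265693]
wrist 298.33225602683433 298.33225602683433 254.31722130094664 188.8983389873182 [-2.44039645 -1.62949884 -0.19553428] [-0.5753426  -0.02365714  0.3909296 ]
```

View pics/scene0.png

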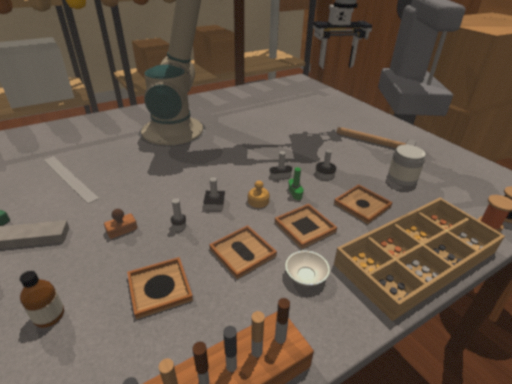

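View pics/side0.png

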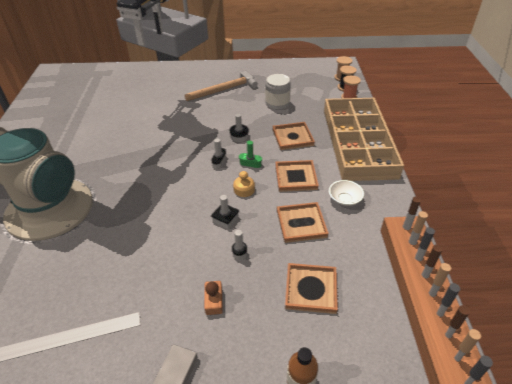

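View pics/wrist0.png

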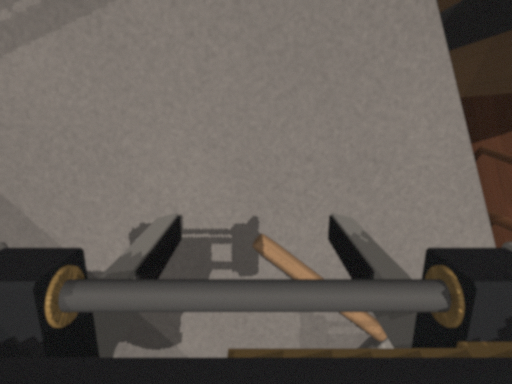

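The side view shows the dies at about (239,127), (218,152), (225,210) and (239,245). The green look-alike is at (250,158). The trays, top to bottom, are small (293,136), square (297,177), slot (302,222) and big (311,288). I'll zoom in next.

Run:
```python
import cv2
a=cv2.imread("pics/side0.png")[100:320,190:350]; cv2.imwrite("pics/side0z.png",cv2.resize(a,None,fx=2.7,fy=2.7,interpolation=cv2.INTER_CUBIC))
a=cv2.imread("pics/scene0.png")[140:320,100:400]; cv2.imwrite("pics/scene0z.png",cv2.resize(a,None,fx=2.6,fy=2.6,interpolation=cv2.INTER_CUBIC))
```

```text
(no output)
```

View pics/side0z.png

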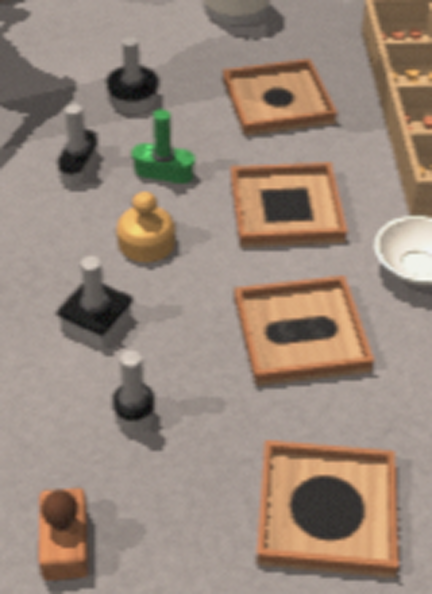

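View pics/scene0z.png

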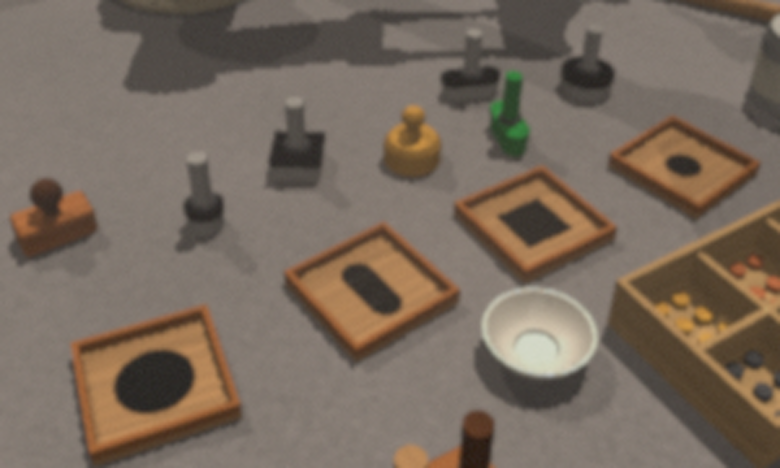

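```bash
cat > h.py <<'E'
import cv2,numpy as np
def ray(d,uv,z):
    uv=np.atleast_2d(np.float64(uv))
    R=cv2.Rodrigues(np.array(d["rvec"]))[0]; t=np.array(d["tvec"]); K=np.array([[d["fx"],0,d["cx"]],[0,d["fy"],d["cy"]],[0,0,1]])
    r=(np.c_[uv,np.ones(len(uv))]@np.linalg.inv(K).T)@R; c=-R.T@t
    return (c+r*((z-c[2])/r[:,2])[:,None])[:,:2]
def proj(d,P):
    K=np.array([[d["fx"],0,d["cx"]],[0,d["fy"],d["cy"]],[0,0,1]])
    return cv2.projectPoints(np.float64(P).reshape(-1,1,3),np.array(d["rvec"]),np.array(d["tvec"]),K,None)[0].reshape(-1,2)
E
python3 - <<'E'
from rig import *
from h import *
seeds={"side":{"tsmall":(293,136),"tsq":(297,177),"tslot":(302,222),"tbig":(311,288),"hbig":(233,131),"hslot":(214,160),"hsq":(217,214),"hsmall":(239,251)},
"scene":{"tsmall":(363,203),"tsq":(306,225),"tslot":(243,251),"tbig":(159,287),"hbig":(322,169),"hslot":(274,170),"hsq":(210,199),"hsmall":(176,220)}}
for n in seeds:
    d=get_image(n); g=d["color"].max(2); vis=cv2.resize(d["color"][:,:,::-1],None,fx=1,fy=1).copy()
    for k,(u,v) in seeds[n].items():
        m=(g<(60 if k[0]=="t" else 50)).astype(np.uint8)
        nl,lab,st,ce=cv2.connectedComponentsWithStats(m,connectivity=4)
        w=lab[v-3:v+4,u-3:u+4]; ids=w[w>0]
        if len(ids)==0: print(n,k,"none",g[v-3:v+4,u-3:u+4].min());continue
        i=np.bincount(ids).argmax(); z=.006 if k[0]=="t" else .025
        ys,xs=np.where(lab==i); P=ray(d,np.c_[xs,ys],z)*1000
        r=cv2.minAreaRect(P.astype(np.float32)); vis[lab==i]=(0,0,255)
        print(n,k,len(xs),"mean",P.mean(0).round(1),"rect",np.round(r[0],1),np.round(r[1],1),round(r[2],1))
    cv2.imwrite(f"pics/m_{n}.png",cv2.resize(vis[100:320,100:400],None,fx=2.6,fy=2.6))
E
```

```text
side tsmall 31 mean [654.8 272.7] rect [654.5 272.9] [21.5 21.9] 25.9
side tsq 146 mean [645.6  90. ] rect [645.2  90.2] [37.1 40.7] 87.4
side tslot 39 mean [641.8 -80.8] rect [641.7 -80.7] [18.9 19.4] 4.8
side tbig 419 mean [ 642.  -269.1] rect [ 641.9 -268.6] [50.9 52.6] 36.3
side hbig 134 mean [490.  274.9] rect [489.  278.8] [51.3 52.6] 87.3
side hslot 82 mean [431.4 152.7] rect [431.8 162.1] [65.6 26.1] 73.5
side hsq 207 mean [455.8 -68.4] rect [454.6 -62. ] [50.1 49.8] 59.3
side hsmall 59 mean [ 491.3 -180.7] rect [ 490.7 -180. ] [28.6 20.2] 10.5
scene tsmall 46 mean [655.3 272. ] rect [656.2 271.6] [23.6 21. ] 59.7
scene tsq 138 mean [646.9  90.1] rect [646.2  90. ] [37.7 38. ] 88.8
scene tslot 138 mean [644.8 -80.2] rect [642.6 -80.1] [57.5 17.7] 6.4
scene tbig 484 mean [ 642.9 -268.5] rect [ 642.6 -268.3] [53.5 50.7] 59.1
scene hbig 108 mean [500.9 274.7] rect [499.8 276.7] [48.9 46.8] 50.0
scene hslot 57 mean [440.2 159.9] rect [439.  161.6] [57.3 22.5] 67.4
scene hsq 75 mean [469.5 -66.9] rect [463.5 -61.6] [43.3 37.5] 51.3
scene hsmall 34 mean [ 504.9 -171.3] rect [ 503.8 -171.3] [25.2 16.1] 67.6
```

View pics/m_side.png

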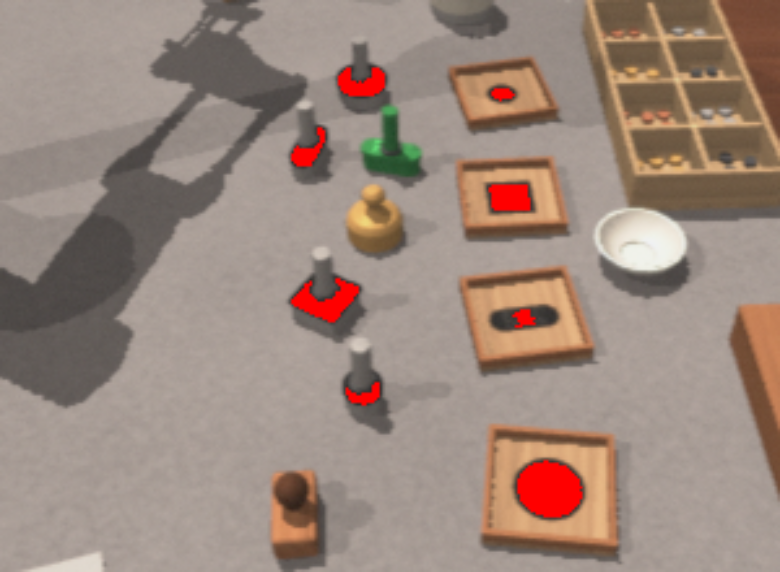

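View pics/m_scene.png

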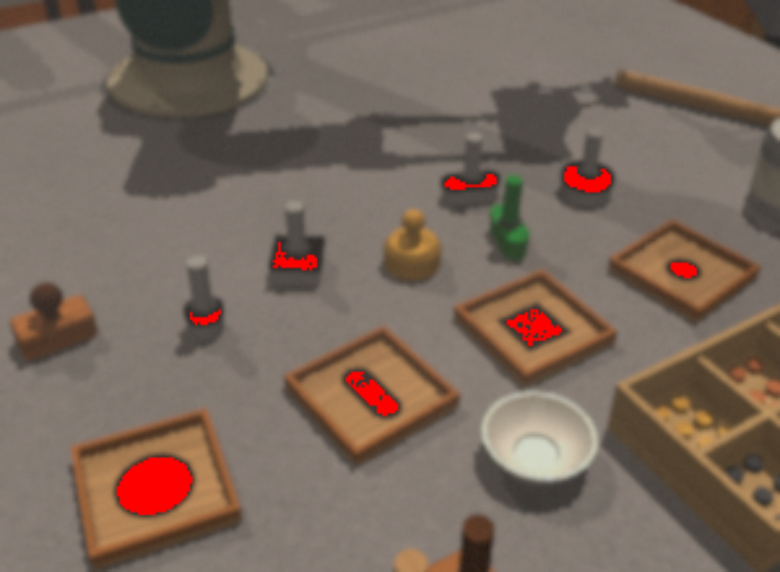

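Run:
```python
import cv2,numpy as np
B={"side":[(239,127),(218,152),(225,210),(239,245)],"scene":[(326,162),(282,162),(214,192),(177,215)]}
rows=[]
for n in B:
    im=cv2.imread(f"pics/{n}0.png"); r=[]
    for u,v in B[n]:
        a=cv2.resize(im[v-18:v+18,u-12:u+12],None,fx=8,fy=8,interpolation=cv2.INTER_CUBIC)
        for i in range(0,36,4): cv2.line(a,(0,i*8+4),(4 if i%8 else 12,i*8+4),(0,255,255),1)
        for i in range(0,24,4): cv2.line(a,(i*8+4,0),(i*8+4,6),(0,255,255),1)
        r.append(a)
    rows.append(np.hstack(r))
cv2.imwrite("pics/posts.png",np.vstack(rows))
```

```text
(no output)
```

View pics/posts.png

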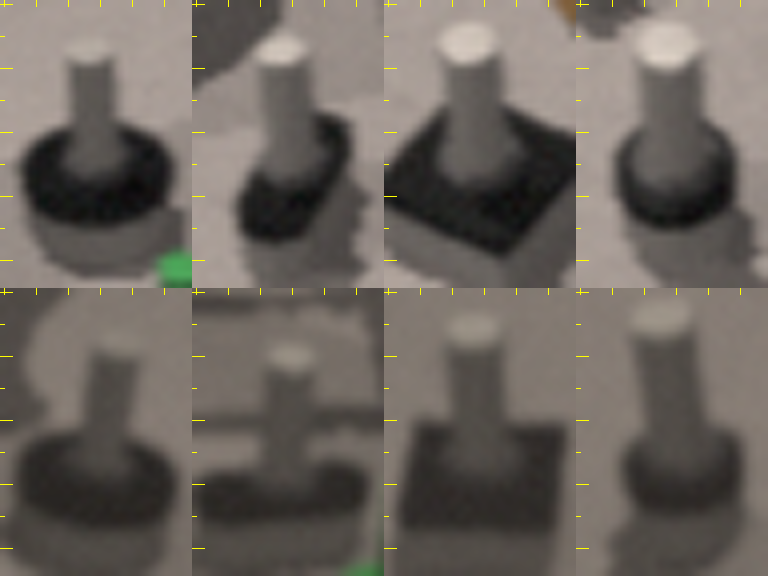

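Run:
```python
from rig import *
from h import *
B={"side":[(239,127),(218,152),(225,210),(239,245)],"scene":[(326,162),(282,162),(214,192),(177,215)]}
T={"side":[(91,50),(281,50),(468,43),(668,44)],"scene":[(118,343-288),(291,358-288),(473,328-288),(661,319-288)]}
for n in B:
    d=get_image(n)
    for k in range(4):
        uv=np.array([B[n][k][0]-12+(T[n][k][0]-192*k+.5)/8-.5,B[n][k][1]-18+(T[n][k][1]+.5)/8-.5])
        print(n,["big","slot","sq","small"][k],uv.round(1),(ray(d,uv,.078)*1000).round(1))
    # silhouettes and trays angle
    hsv=d["color"].astype(int); g=hsv.max(2)
    for k,c in {"tsmall":(655,272.4),"tsq":(646.2,90),"tslot":(642.8,-80.3),"tbig":(642.4,-268.7)}.items():
        p=proj(d,[[c[0]/1000,c[1]/1000,.006]])[0].round().astype(int)
        # local threshold midway between black and wood
        win=np.zeros(g.shape,np.uint8); P=proj(d,[[c[0]/1000+a,c[1]/1000+b,.006] for a,b in [(-.041,-.041),(-.041,.041),(.041,.041),(.041,-.041)]])
        cv2.fillConvexPoly(win,P.astype(np.int32),1)
        vals=g[win>0]; th=(np.percentile(vals,3)+np.percentile(vals,80))/2
        m=((g<th)&(win>0)).astype(np.uint8); nl,lab,st,ce=cv2.connectedComponentsWithStats(m)
        i=1+st[1:,4].argmax(); cs=cv2.findContours((lab==i).astype(np.uint8),cv2.RETR_EXTERNAL,cv2.CHAIN_APPROX_NONE)[0][0][:,0]
        ys,xs=np.where(lab==i);Q=ray(d,np.c_[xs,ys],.006)*1000
        r=cv2.minAreaRect((ray(d,cs,.006)*1000).astype(np.float32)); w,V=np.linalg.eigh(np.cov(Q.T))
        print(n,k,Q.mean(0).round(1),np.round(r[0],1),np.round(r[1],1),round(r[2],1),"pca",round(np.degrees(np.arctan2(V[1,1],V[0,1])),1),round(th))
```

```text
side big [237.9 114.8] [[489.7 286.3]]
side slot [216.7 139.8] [[431.  166.9]]
side sq [223.1 196.9] [[454.  -57.6]]
side small [238.1 232.1] [[ 489.5 -168.1]]
side tsmall [654.7 272.9] [655.5 271. ] [30.6 31.1] 87.3 pca 47.4 125
side tsq [645.8  89.9] [646.1  90.3] [45.3 48.8] 87.4 pca 125.2 134
side tslot [641.8 -80.4] [641.8 -80.3] [65.4 27.2] 5.1 pca -174.8 137
side tbig [ 641.7 -268.9] [ 641.6 -267.9] [57.2 58.1] 87.6 pca 92.7 135
scene big [328.3 150.4] [[490.8 285.4]]
scene slot [281.9 152.3] [[434.1 165.8]]
scene sq [212.7 178.6] [[454.8 -56.8]]
scene small [175.2 200.4] [[ 491.6 -168. ]]
scene tsmall [655.4 271.8] [655.8 271.1] [33.  29.3] 59.7 pca 99.2 104
scene tsq [646.3  89.6] [645.4  90.3] [46.8 49.4] 89.2 pca 159.8 114
scene tslot [642.9 -80.2] [642.5 -80.3] [65. 25.] 5.4 pca -174.4 116
scene tbig [ 642.6 -268.5] [ 642.5 -268.2] [57.4 55.5] 59.1 pca -172.5 110
```

Run:
```python
from rig import *
from h import *
C={"slot":(432.5,166.3),"sq":(454.5,-57.2)}
for n in ["side","scene"]:
    d=get_image(n); g0=d["color"].max(2)
    big=cv2.resize(g0,None,fx=4,fy=4,interpolation=cv2.INTER_CUBIC)
    for k,c in C.items():
        p=proj(d,[[c[0]/1000,c[1]/1000,.025]])[0]
        for th in (50,60,70):
            win=np.zeros(big.shape,np.uint8); cv2.circle(win,tuple(int(x*4) for x in p),72 if k=="slot" else 64,1,-1)
            m=((big<th)&(win>0)).astype(np.uint8)
            nl,lab,st,ce=cv2.connectedComponentsWithStats(m); i=1+st[1:,4].argmax()
            cs=cv2.findContours((lab==i).astype(np.uint8),cv2.RETR_EXTERNAL,cv2.CHAIN_APPROX_NONE)[0]
            cs=max(cs,key=len)[:,0]; Q=ray(d,(cs+.5)/4-.5,.025)*1000
            r=cv2.minAreaRect(Q.astype(np.float32))
            H=cv2.approxPolyDP(cv2.convexHull(Q.astype(np.float32)),6,True)[:,0]
            E=[(round(float(np.hypot(*(b-a)))),round(float(np.degrees(np.arctan2(*(b-a)[::-1]))),1)) for a,b in zip(H,np.roll(H,-1,0))]
            print(n,k,th,np.round(r[0],1),np.round(r[1],1),round(r[2],1),"edges",E)
```

```text
side slot 50 [432.9 161.6] [68.7 27.6] 70.1 edges [(51, -123.6), (25, -68.2), (11, 13.9), (35, 69.0), (31, 97.9)]
side slot 60 [432.7 161.8] [71.1 29.2] 72.3 edges [(50, -125.1), (29, -72.3), (13, 16.8), (31, 69.0), (36, 96.0)]
side slot 70 [433.2 161.6] [72.8 31.5] 72.0 edges [(53, -123.5), (20, -85.5), (12, -36.5), (13, 16.8), (33, 69.3), (36, 99.3)]
side sq 50 [455.  -61.6] [51.5 50.6] 57.0 edges [(33, -121.9), (47, -35.1), (49, 58.9), (25, 144.6), (26, -176.7)]
side sq 60 [455.1 -61.5] [52.7 51.9] 56.8 edges [(35, -122.1), (49, -34.7), (49, 60.0), (26, 143.8), (25, -178.6)]
side sq 70 [455.4 -61.6] [54.  53.5] 56.4 edges [(37, -122.3), (50, -34.7), (50, 61.5), (29, 145.2), (22, -178.0)]
scene slot 50 [439.1 162.2] [59.  24.3] 69.4 edges [(53, -117.2), (17, -40.7), (51, 61.4), (19, 133.4)]
scene slot 60 [439.3 162.2] [62.5 31.2] 69.7 edges [(52, -118.6), (23, -47.7), (17, 32.7), (39, 71.3), (25, 135.6)]
scene slot 70 [439.9 161.9] [65.2 36.4] 70.9 edges [(53, -115.7), (33, -37.3), (52, 66.9), (31, 140.0)]
scene sq 50 [461.1 -59.6] [42.7 45.7] 58.6 edges [(46, -94.1), (24, -32.5), (40, 58.2), (45, 147.3)]
scene sq 60 [461.1 -59.7] [46.1 52.5] 58.1 edges [(51, -31.3), (42, 58.3), (50, 148.6), (42, -123.2)]
scene sq 70 [461.9 -60. ] [48.  56.6] 58.0 edges [(54, -30.2), (43, 57.0), (55, 149.0), (44, -121.7)]
```

```bash
cat > go.py <<'E'
import sys
from rig import *
from h import *
from scipy.spatial.transform import Rotation as Ro
s=observe(); R=Ro.from_rotvec(s["tcp_rot"]).as_matrix()
az=np.degrees(np.arctan2(R[1,1],R[0,1]))
print("t",round(s["t"],2),"pos mm",(s["tool_pos"]*1000).round(1),"az_y",az.round(2),"tilt",R[:2,2].round(4),"w",round(s["grip_width"]*1000,1),"F",s["wrist_force"].round(1),"q",s["joints"].round(2))
a=[float(x) for x in sys.argv[1:]]
if a:
    d=R.T@(np.array(a[:3])/1000-s["tool_pos"]); print("tool shift mm",(d*1000).round(1),"rows",(np.linalg.norm(d)/.0417).round(1))
    t=np.radians(a[3] if len(a)>3 else az); y=np.array([np.cos(t),np.sin(t),0]); z=np.array([0,0,-1.]); G=np.c_[np.cross(y,z),y,z]
    print("turn",Ro.from_matrix(R.T@G).as_rotvec().round(4))
E
python3 go.py 490 286 150
python3 - <<'E'
from rig import *
from h import *
for n in ["side","scene"]:
    d=get_image(n); c=d["color"].astype(int)
    m=((c[:,:,1]>c[:,:,0]*1.5)&(c[:,:,1]>c[:,:,2]*1.4)).astype(np.uint8)
    nl,lab,st,ce=cv2.connectedComponentsWithStats(m)
    for i in range(1,nl):
        if st[i,4]>60: print(n,st[i],(ray(d,ce[i],.025)*1000).round(),"top",(ray(d,[st[i][0]+st[i][2]/2,st[i][1]],.07)*1000).round())
E
```

```text
t 0.45 pos mm [220.6 531.  205.4] az_y 67.44 tilt [-0.     -0.0001] w 93.9 F [-0.6  0.6  0.7] q [ 1.06  0.28  1.5  -0.    1.36 -0.12]
tool shift mm [-342.8 -122.9   55.5] rows 8.8
turn [-0.0001  0.      0.    ]
side [239 140  23  28 292] [[521. 151.]] top [[524. 172.]]
```

>>> servo_tool:
  series:
    - [0,0,0,-0.038,-0.0136,0.005,45]
    - [0,0,0,-0.038,-0.0136,0.005,45]
    - [0,0,0,-0.038,-0.0136,0.005,45]
    - [0,0,0,-0.038,-0.0136,0.005,45]
    - [0,0,0,-0.038,-0.0136,0.005,45]
    - [0,0,0,-0.038,-0.0136,0.005,45]
    - [0,0,0,-0.038,-0.0136,0.005,45]
    - [0,0,0,-0.038,-0.0136,0.005,45]
  squeeze: 20

```text
t: 1.22
tool_pos: [0.4627, 0.3166, 0.1651]
tcp_rot: [0.589, 3.086, 0.016]
wrist_force: [0.3, 1.0, 0.8]
grip_width: 0.0447
```

```bash
python3 go.py 490 286 37 67.4
```

```text
t 1.22 pos mm [462.7 316.6 165.1] az_y 68.38 tilt [0.0019 0.0098] w 44.7 F [0.3 1.  0.8] q [ 0.47  0.28  1.61  0.01  1.25 -0.73]
tool shift mm [-36.9 -19.6 127.9] rows 3.2
turn [ 0.0097 -0.0019  0.0172]
```

>>> servo_tool:
  series:
    - [0.008,-0.002,0.016,-0.02,-0.01,0.0,45]
    - [0,0,0,-0.014,-0.008,0.01,45]
    - [0,0,0,-0.004,-0.001,0.02,45]
    - [0,0,0,0,0,0.02,45]
    - [0,0,0,0,0,0.02,45]
    - [0,0,0,0,0,0.01,45]
    - [0,0,0,0,0,0,45]
    - [0,0,0,0,0,0,45]

```text
t: 1.88
tool_pos: [0.5029, 0.2742, 0.082]
tcp_rot: [0.635, 3.069, 0.002]
wrist_force: [-0.1, 0.4, 0.2]
grip_width: 0.0424
```

```bash
python3 go.py 490 286 37 67.4
```

```text
t 1.88 pos mm [502.9 274.2  82. ] az_y 66.62 tilt [ 0.0076 -0.0005] w 42.4 F [-0.1  0.4  0.2] q [ 0.38  0.36  1.7  -0.    1.07 -0.78]
tool shift mm [16.9  5.6 44.9] rows 1.2
turn [ 0.0025  0.0072 -0.0136]
```

>>> servo_tool:
  series:
    - [0.002,0.007,-0.013,0.012,0.004,0,45]
    - [0,0,0,0.004,0.001,0,45]
    - [0,0,0,0,0,0.015,45]
    - [0,0,0,0,0,0.015,45]
    - [0,0,0,0,0,0.01,45]
    - [0,0,0,0,0,0.003,45]
    - [0,0,0,0,0,0,45]
    - [0,0,0,0,0,0,45]

```text
t: 2.55
tool_pos: [0.4911, 0.2915, 0.0446]
tcp_rot: [0.607, 3.073, 0.014]
wrist_force: [-0.4, 0.2, 0.0]
grip_width: 0.0425
```

```bash
python3 go.py 490 286 37 67.4
```

```text
t 2.55 pos mm [491.1 291.5  44.6] az_y 67.67 tilt [0.0107 0.0067] w 42.5 F [-0.4  0.2  0. ] q [ 0.41  0.4   1.76  0.    0.97 -0.77]
tool shift mm [-1.  -5.6  7.5] rows 0.2
turn [0.0103 0.0073 0.0047]
```

>>> servo_tool:
  series:
    - [0.01,0.007,0.004,-0.001,-0.005,0.003,45]
    - [0,0,0,0,0,0.004,45]
    - [0,0,0,0,0,0,45]
    - [0,0,0,0,0,0,45]
    - [0,0,0,0,0,0,45]
    - [0,0,0,0,0,0,45]
    - [0,0,0,0,0,0,45]
    - [0,0,0,0,0,0,45]

```text
t: 3.22
tool_pos: [0.4921, 0.2865, 0.0394]
tcp_rot: [0.615, 3.077, 0.003]
wrist_force: [0.1, -0.6, 0.1]
grip_width: 0.0425
```

```bash
python3 go.py 490 286 37 67.4;python3 - <<'E'
from rig import *
import cv2
for n in ["side","wrist"]:
    cv2.imwrite(f"pics/{n}1.png",get_image(n)["color"][:,:,::-1])
E
```

```text
t 3.22 pos mm [492.1 286.5  39.4] az_y 67.38 tilt [0.0038 0.0012] w 42.5 F [ 0.1 -0.6  0.1] q [ 0.41  0.41  1.76 -0.    0.97 -0.77]
tool shift mm [ 1.7 -1.3  2.4] rows 0.1
turn [ 0.0026  0.003  -0.0003]
```

View pics/side1.png

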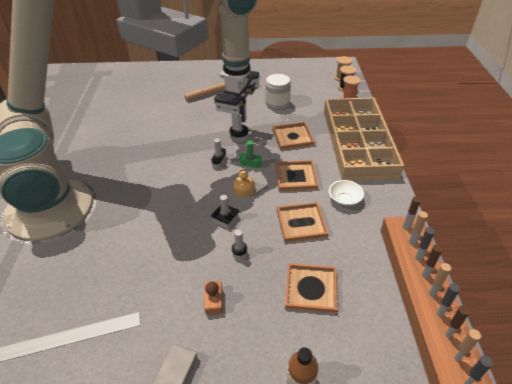

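View pics/wrist1.png

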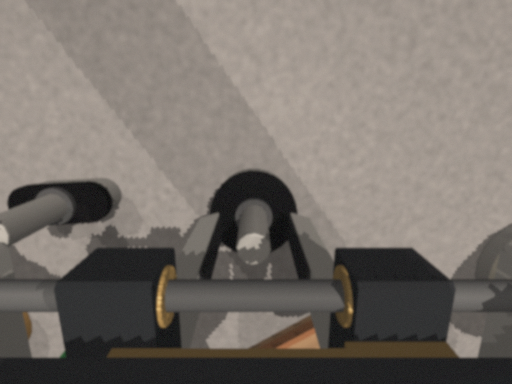

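Wrist view: the post of the big die sits centred between the fingers (top at about 252,243), and the slot die is at the left.

Run:
```python
from rig import *
from h import *
d=get_image("wrist"); print((ray(d,[[252,242],[251,215]],.078)*1000).round(1),(ray(d,[(14,195),(108,195)],.025)*1000).round(1))
g=d["color"].max(2); m=(g<45).astype(np.uint8); m[:, :205]=0; m[:,305:]=0; m[215:]=0
cs=max(cv2.findContours(m,cv2.RETR_EXTERNAL,cv2.CHAIN_APPROX_NONE)[0],key=len)[:,0]
top=cs[cs[:,1]<212]; P=ray(d,top,.025)*1000
A=np.c_[2*P,np.ones(len(P))]; x=np.linalg.lstsq(A,(P**2).sum(1),rcond=None)[0]; print("circle",x[:2].round(1),np.sqrt(x[2]+x[:2]@x[:2]).round(1))
```

```text
[[484.7 289.4]
 [471.1 294.5]] [[413.4 145.5]
 [437.6 203.8]]
circle [479.9 291.8] 21.4
```

Run:
```python
from rig import *
from h import *
d=get_image("wrist"); im=d["color"][:,:,::-1].copy()
a=cv2.resize(im[160:280,190:320],None,fx=5,fy=5,interpolation=cv2.INTER_CUBIC)
for c,z,col in [((490,286),.078,(0,0,255)),((490,286),.025,(0,255,0))]:
  for r in ([9] if z>.05 else [30]):
    p=proj(d,[[c[0]/1e3+r/1e3*np.cos(t),c[1]/1e3+r/1e3*np.sin(t),z] for t in np.linspace(0,6.28,40)])
    cv2.polylines(a,[((p-[190,160]+.5)*5).astype(np.int32)],True,col,1)
cv2.imwrite("pics/w1z.png",a)
```

```text
(no output)
```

View pics/w1z.png

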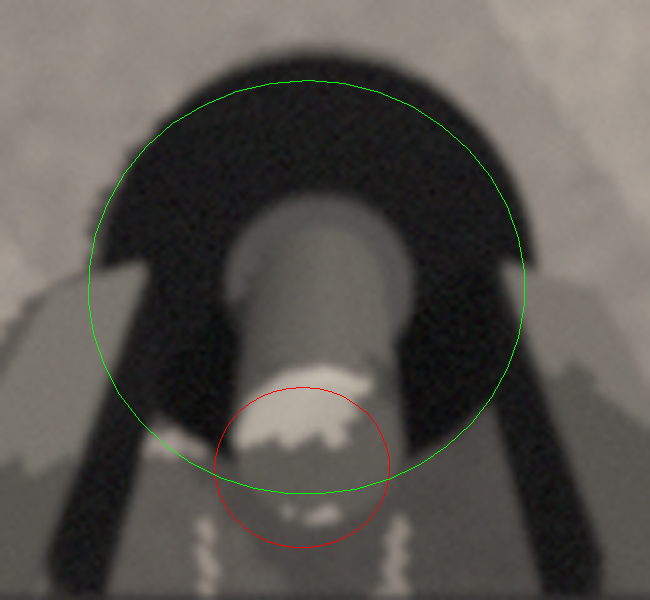

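>>> servo_tool:
  series:
    - [0.002,0.003,0,0.0025,-0.001,0.001,45]
    - [0,0,0,0,0,0,0]
    - [0,0,0,0,0,0,0]
    - [0,0,0,0,0,0,0]
    - [0,0,0,0,0,0,0]
    - [0,0,0,0,0,0,0]
    - [0,0,0,0,0,0,0]
    - [0,0,0,0,0,0,0]
  squeeze: 25

```text
t: 4.08
tool_pos: [0.4889, 0.2868, 0.0381]
tcp_rot: [-0.615, -3.08, -0.001]
wrist_force: [0.8, 0.9, -0.9]
grip_width: 0.0175
```

```bash
python3 go.py 490 286 160 67.4
```

```text
t 4.08 pos mm [488.9 286.8  38.1] az_y 67.4 tilt [-0.0005  0.0005] w 17.5 F [ 0.8  0.9 -0.9] q [ 0.41  0.41  1.76  0.    0.97 -0.77]
tool shift mm [  -1.2   -0.2 -121.9] rows 2.9
turn [ 0.0003 -0.0006  0.    ]
```

>>> servo_tool:
  series:
    - [0,0,0,0,0,-0.015,0]
    - [0,0,0,0,0,-0.03,0]
    - [0,0,0,0,0,-0.035,0]
    - [0,0,0,0,0,-0.035,0]
    - [0,0,0,-0.008,-0.01,-0.01,0]
    - [0,0,0,-0.016,-0.02,0,0]
    - [0,0,0,-0.022,-0.028,0,0]
    - [0,0,0,-0.022,-0.028,0,0]

```text
t: 4.75
tool_pos: [0.5147, 0.1803, 0.1622]
tcp_rot: [-0.597, -3.073, 0.008]
wrist_force: [0.8, -0.8, -2.7]
grip_width: 0.0175
```

```bash
python3 go.py 641 -268 150 67.4
```

```text
t 4.75 pos mm [514.7 180.3 162.2] az_y 68.01 tilt [-0.0119 -0.0029] w 17.5 F [ 0.8 -0.8 -2.7] q [ 0.21  0.27  1.63 -0.    1.26 -0.98]
tool shift mm [-285.  -368.3   12. ] rows 11.2
turn [-0.0072 -0.0099  0.0107]
```

>>> servo_tool:
  series:
    - [-0.007,-0.01,0.01,-0.0245,-0.0316,0,0]
    - [0,0,0,-0.0245,-0.0316,0,0]
    - [0,0,0,-0.0245,-0.0316,0,0]
    - [0,0,0,-0.0245,-0.0316,0,0]
    - [0,0,0,-0.0245,-0.0316,0,0]
    - [0,0,0,-0.0245,-0.0316,0,0]
    - [0,0,0,-0.0245,-0.0316,0,0]
    - [0,0,0,-0.0245,-0.0316,0,0]

```text
t: 5.42
tool_pos: [0.5912, -0.1445, 0.1507]
tcp_rot: [-0.609, -3.066, 0.008]
wrist_force: [1.0, -0.2, -3.0]
grip_width: 0.0171
```

```bash
python3 go.py 641 -268 150 67.4
```

```text
t 5.42 pos mm [ 591.2 -144.5  150.7] az_y 67.53 tilt [-0.0164 -0.002 ] w 17.1 F [ 1.  -0.2 -3. ] q [-0.35  0.37  1.51 -0.01  1.28 -1.53]
tool shift mm [-93.2 -95.    0.2] rows 3.2
turn [-0.0081 -0.0144  0.0023]
```

>>> servo_tool:
  series:
    - [-0.008,-0.014,0.002,-0.025,-0.025,0,0]
    - [0,0,0,-0.022,-0.022,0,0]
    - [0,0,0,-0.016,-0.016,0,0]
    - [0,0,0,-0.006,-0.008,0,0]
    - [0,0,0,0,0,0,0]
    - [0,0,0,0,0,0,0]
    - [0,0,0,0,0,0,0]
    - [0,0,0,0,0,0,0]

```text
t: 6.08
tool_pos: [0.6192, -0.253, 0.1369]
tcp_rot: [-0.628, -3.059, 0.001]
wrist_force: [-0.3, 0.4, -2.5]
grip_width: 0.0175
```

```bash
python3 go.py 641 -268 90 67.4
```

```text
t 6.08 pos mm [ 619.2 -253.   136.9] az_y 66.78 tilt [-0.0187  0.0031] w 17.5 F [-0.3  0.4 -2.5] q [-0.49  0.47  1.38 -0.01  1.32 -1.65]
tool shift mm [-26.8  -5.   46.5] rows 1.3
turn [-0.0044 -0.0184 -0.0109]
```

>>> servo_tool:
  series:
    - [-0.004,-0.018,-0.011,-0.012,-0.002,0,0]
    - [0,0,0,-0.01,-0.002,0.01,0]
    - [0,0,0,-0.005,-0.001,0.015,0]
    - [0,0,0,0,0,0.015,0]
    - [0,0,0,0,0,0.008,0]
    - [0,0,0,0,0,0,0]
    - [0,0,0,0,0,0,0]
    - [0,0,0,0,0,0,0]

```text
t: 6.75
tool_pos: [0.6478, -0.2631, 0.0874]
tcp_rot: [0.598, 3.077, 0.0]
wrist_force: [0.5, 0.6, -3.5]
grip_width: 0.0175
```

```bash
python3 go.py 641 -268 54 67.4
```

```text
t 6.75 pos mm [ 647.8 -263.1   87.4] az_y 68.02 tilt [ 0.0065 -0.0013] w 17.5 F [ 0.5  0.6 -3.5] q [-0.49  0.53  1.39  0.    1.21 -1.67]
tool shift mm [ 4.7 -7.2 33.4] rows 0.8
turn [0.0013 0.0065 0.0108]
```

>>> servo_tool:
  series:
    - [0.001,0.006,0.01,0.004,-0.005,0.006,0]
    - [0,0,0,0.001,-0.002,0.01,0]
    - [0,0,0,0,0,0.008,0]
    - [0,0,0,0,0,0.004,0]
    - [0,0,0,0,0,0,0]
    - [0,0,0,0,0,0,0]
    - [0,0,0,0,0,0,0]
    - [0,0,0,0,0,0,0]

```text
t: 7.42
tool_pos: [0.6407, -0.269, 0.0586]
tcp_rot: [0.616, 3.077, -0.001]
wrist_force: [-0.7, 0.5, -1.5]
grip_width: 0.0175
```

```bash
python3 go.py 641 -268 45 67.4
```

```text
t 7.42 pos mm [ 640.7 -269.    58.6] az_y 67.37 tilt [ 0.0031 -0.0015] w 17.5 F [-0.7  0.5 -1.5] q [-0.5   0.55  1.44  0.    1.15 -1.67]
tool shift mm [ 0.1  1.  13.6] rows 0.3
turn [-0.0003  0.0034 -0.0005]
```

>>> servo_tool:
  series:
    - [0,0.003,0,0,0.001,0.003,0]
    - [0,0,0,0,0,0.003,0]
    - [0,0,0,0,0,0.003,0]
    - [0,0,0,0,0,0.002,0]
    - [0,0,0,0,0,0.001,0]
    - [0,0,0,0,0,0,0]
    - [0,0,0,0,0,0,0]
    - [0,0,0,0,0,0,0]

```text
t: 8.08
tool_pos: [0.642, -0.268, 0.0462]
tcp_rot: [0.615, 3.079, -0.001]
wrist_force: [-0.3, -1.0, -1.9]
grip_width: 0.0174
```

```bash
python3 go.py 641 -268 44 67.4;python3 - <<'E'
from rig import *
import cv2
for n in ["side","wrist"]:
    cv2.imwrite(f"pics/{n}2.png",get_image(n)["color"][:,:,::-1])
a=cv2.imread("pics/side2.png")[220:330,250:380]; cv2.imwrite("pics/side2z.png",cv2.resize(a,None,fx=5,fy=5))
E
```

```text
t 8.08 pos mm [ 642.  -268.    46.2] az_y 67.4 tilt [ 0.0017 -0.001 ] w 17.4 F [-0.3 -1.  -1.9] q [-0.5   0.56  1.45 -0.    1.13 -1.67]
tool shift mm [ 0.9 -0.4  2.2] rows 0.1
turn [-0.0003  0.002  -0.0001]
```

View pics/side2z.png

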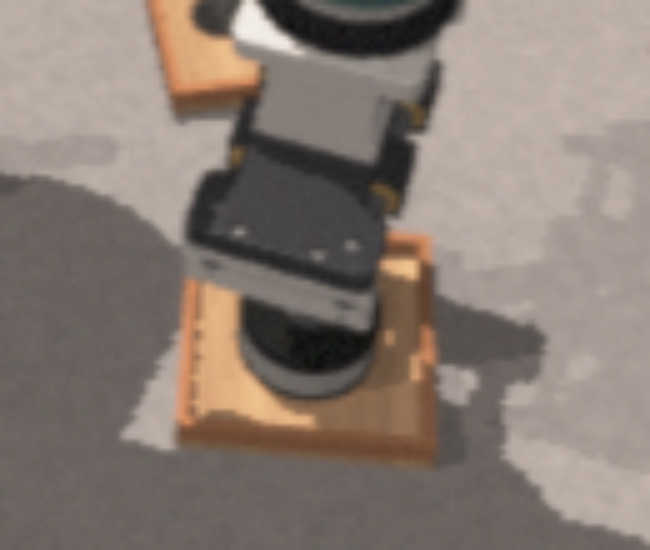

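View pics/wrist2.png

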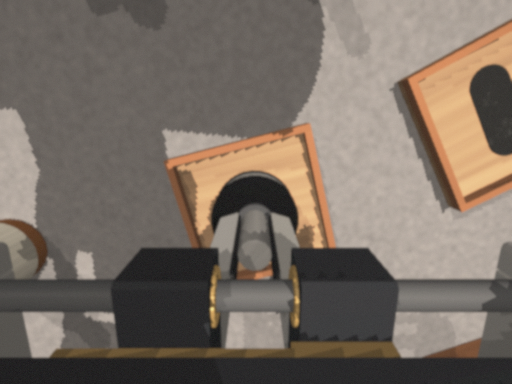

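>>> servo_tool:
  series:
    - [0,0.002,0,0.001,0,0.001,0]
    - [0,0,0,0,0,0.001,0]
    - [0,0,0,0,0,0.001,0]
    - [0,0,0,0,0,0.001,0]
    - [0,0,0,0,0,0,0]
    - [0,0,0,0,0,0,0]
    - [0,0,0,0,0,0,0]
    - [0,0,0,0,0,0,0]

```text
t: 8.85
tool_pos: [0.6418, -0.268, 0.0441]
tcp_rot: [0.615, 3.078, -0.002]
wrist_force: [-0.8, -0.2, -0.3]
grip_width: 0.0176
```

```bash
python3 go.py 641 -268 44 67.4
```

```text
t 8.85 pos mm [ 641.8 -268.    44.1] az_y 67.39 tilt [ 0.0024 -0.0016] w 17.6 F [-0.8 -0.2 -0.3] q [-0.5   0.56  1.45 -0.    1.13 -1.67]
tool shift mm [ 0.7 -0.3  0.1] rows 0.0
turn [-0.0006  0.0028 -0.0001]
```

>>> servo_tool:
  series:
    - [0,0,0,0,0,0.001,0]
    - [0,0,0,0,0,0,0]
    - [0,0,0,0,0,0,30]
    - [0,0,0,0,0,0,40]
    - [0,0,0,0,0,0,40]
    - [0,0,0,0,0,0,40]
    - [0,0,0,0,0,-0.015,40]
    - [0,0,0,0,0,-0.025,40]

```text
t: 9.52
tool_pos: [0.6393, -0.2668, 0.0794]
tcp_rot: [-0.615, -3.076, -0.002]
wrist_force: [0.2, -0.1, -0.2]
grip_width: 0.0371
```

```bash
python3 go.py 490.5 -168 100 67.4
```

```text
t 9.52 pos mm [ 639.3 -266.8   79.4] az_y 67.39 tilt [-0.0048  0.0023] w 37.1 F [ 0.2 -0.1 -0.2] q [-0.5   0.53  1.41 -0.    1.21 -1.67]
tool shift mm [175.5  34.  -19.6] rows 4.3
turn [ 0.0002 -0.0053 -0.0002]
```

>>> servo_tool:
  series:
    - [0,-0.005,0,0,0,-0.02,40]
    - [0,0,0,0.02,0.004,-0.005,40]
    - [0,0,0,0.035,0.007,0,40]
    - [0,0,0,0.04,0.0075,0,40]
    - [0,0,0,0.035,0.007,0,40]
    - [0,0,0,0.02,0.004,0,40]
    - [0,0,0,0.008,0.002,0,40]
    - [0,0,0,0,0,0,40]

```text
t: 10.18
tool_pos: [0.5054, -0.1769, 0.1085]
tcp_rot: [0.615, 3.066, -0.007]
wrist_force: [0.6, -0.4, 0.2]
grip_width: 0.0375
```

```bash
python3 go.py 490.5 -168 37 67.4;  python3 - <<'E'
from rig import *
import cv2
for n in ["side","scene"]:
    cv2.imwrite(f"pics/{n}3.png",get_image(n)["color"][:,:,::-1])
a=cv2.imread("pics/side3.png")[220:330,250:380];b=cv2.imread("pics/scene3.png")[230:340,100:230]; cv2.imwrite("pics/3z.png",cv2.resize(cv2.hconcat([a,b]),None,fx=3,fy=3))
E
```

```text
t 10.18 pos mm [ 505.4 -176.9  108.5] az_y 67.32 tilt [ 0.0134 -0.007 ] w 37.5 F [ 0.6 -0.4  0.2] q [-0.47  0.28  1.75 -0.    1.09 -1.64]
tool shift mm [18.3  2.5 71.2] rows 1.8
turn [-0.0013  0.0151 -0.0014]
```

View pics/3z.png

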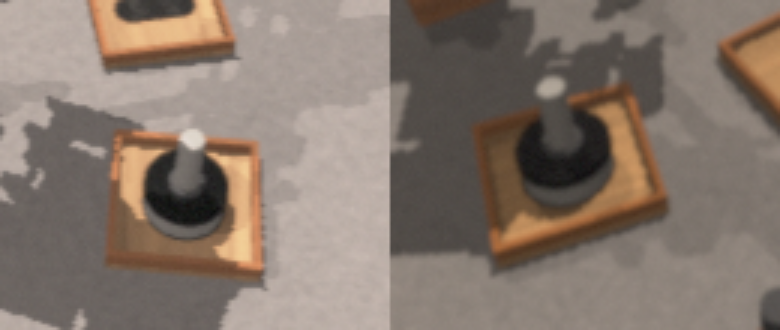

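The big die stands upright in its tray. Its post top is at side (314.2,266.2) and scene (153.5,259.2).

Run:
```python
from rig import *
from h import *
for n,p in [("side",(193/3+250-.3,139/3+220-.3)),("scene",(161/3+100-.3,88/3+230-.3))]:
    print((ray(get_image(n),p,.084)*1000).round(1))
```

```text
[[ 642.4 -269.1]]
[[ 644.3 -267.7]]
```

>>> servo_tool:
  series:
    - [-0.001,0.015,-0.001,0.01,0.002,0,40]
    - [0,0,0,0.007,0.001,0.012,40]
    - [0,0,0,0,0,0.02,40]
    - [0,0,0,0,0,0.02,40]
    - [0,0,0,0,0,0.01,40]
    - [0,0,0,0,0,0,40]
    - [0,0,0,0,0,0,40]
    - [0,0,0,0,0,0,40]

```text
t: 11.05
tool_pos: [0.501, -0.1745, 0.0433]
tcp_rot: [0.62, 3.076, -0.003]
wrist_force: [0.7, 0.4, 0.3]
grip_width: 0.0374
```

```bash
python3 go.py 490.5 -168 37 67.4
```

```text
t 11.05 pos mm [ 501.  -174.5   43.3] az_y 67.22 tilt [ 0.0033 -0.0024] w 37.4 F [0.7 0.4 0.3] q [-0.47  0.35  1.84 -0.    0.95 -1.64]
tool shift mm [12.3  1.9  6.3] rows 0.3
turn [-0.0009  0.0039 -0.0032]
```

>>> servo_tool:
  series:
    - [-0.001,0.004,-0.003,0.01,0.002,0.001,40]
    - [0,0,0,0.003,0,0.003,40]
    - [0,0,0,0,0,0,40]
    - [0,0,0,0,0,0,40]
    - [0,0,0,0,0,0,40]
    - [0,0,0,0,0,0,40]
    - [0,0,0,0,0,0,40]
    - [0,0,0,0,0,0,40]

```text
t: 11.72
tool_pos: [0.4911, -0.1681, 0.0423]
tcp_rot: [0.614, 3.075, -0.002]
wrist_force: [0.1, 0.5, 0.9]
grip_width: 0.0373
```

```bash
python3 go.py 490.5 -168 37 67.4
```

```text
t 11.72 pos mm [ 491.1 -168.1   42.3] az_y 67.41 tilt [ 0.0054 -0.0025] w 37.3 F [0.1 0.5 0.9] q [-0.46  0.34  1.87  0.    0.93 -1.64]
tool shift mm [ 0.6 -0.2  5.3] rows 0.1
turn [-0.0002  0.0059  0.0002]
```

>>> servo_tool:
  series:
    - [0,0.006,0,0.0005,0,0.004,40]
    - [0,0,0,0,0,0.001,40]
    - [0,0,0,0,0,0,0]
    - [0,0,0,0,0,0,0]
    - [0,0,0,0,0,0,0]
    - [0,0,0,0,0,0,0]
    - [0,0,0,0,0,0,0]
    - [0,0,0,0,0,0,0]

```text
t: 12.38
tool_pos: [0.4909, -0.1681, 0.0366]
tcp_rot: [-0.615, -3.08, 0.0]
wrist_force: [0.6, 0.6, -0.6]
grip_width: 0.0174
```

```bash
python3 go.py 655 272.4 160 67.4
```

```text
t 12.38 pos mm [ 490.9 -168.1   36.6] az_y 67.41 tilt [-0.0008  0.0001] w 17.4 F [ 0.6  0.6 -0.6] q [-0.46  0.35  1.87 -0.    0.93 -1.64]
tool shift mm [  17.8  469.7 -123.5] rows 11.7
turn [-0.0003 -0.0008  0.0002]
```

>>> servo_tool:
  series:
    - [0,0,0,0,0,-0.015,0]
    - [0,0,0,0,0,-0.03,0]
    - [0,0,0,0,0,-0.035,0]
    - [0,0,0,0,0,-0.035,0]
    - [0,0,0,0,0.012,-0.008,0]
    - [0,0,0,0.001,0.025,0,0]
    - [0,0,0,0.001,0.036,0,0]
    - [0,0,0,0.001,0.04,0,0]

```text
t: 13.05
tool_pos: [0.5283, -0.0633, 0.1599]
tcp_rot: [-0.631, -3.066, 0.001]
wrist_force: [1.2, -0.3, -3.0]
grip_width: 0.0174
```

```bash
python3 go.py 655.4 272.3 150 67.4
```

```text
t 13.05 pos mm [528.3 -63.3 159.9] az_y 66.76 tilt [-0.0109  0.0017] w 17.4 F [ 1.2 -0.3 -3. ] q [-0.25  0.25  1.66 -0.    1.24 -1.41]
tool shift mm [ 15.6 358.5   9.1] rows 8.6
turn [-0.0026 -0.0107 -0.0112]
```

>>> servo_tool:
  series:
    - [-0.002,-0.01,-0.011,0.002,0.041,0,0]
    - [0,0,0,0.002,0.041,0,0]
    - [0,0,0,0.002,0.041,0,0]
    - [0,0,0,0.002,0.041,0,0]
    - [0,0,0,0.002,0.041,0,0]
    - [0,0,0,0.002,0.041,0,0]
    - [0,0,0,0.001,0.035,0,0]
    - [0,0,0,0.001,0.02,0,0]

```text
t: 13.72
tool_pos: [0.6261, 0.2356, 0.1475]
tcp_rot: [-0.61, -3.066, -0.001]
wrist_force: [0.3, -0.8, -2.1]
grip_width: 0.0174
```

```bash
python3 go.py 655.4 272.3 90 67.4
```

```text
t 13.72 pos mm [626.1 235.6 147.5] az_y 67.49 tilt [-0.0148  0.0035] w 17.4 F [ 0.3 -0.8 -2.1] q [ 0.25  0.46  1.37  0.01  1.33 -0.93]
tool shift mm [-13.9  45.3  57.2] rows 1.8
turn [-0.0025 -0.015   0.0016]
```

>>> servo_tool:
  series:
    - [-0.002,-0.015,0.001,-0.007,0.015,0,0]
    - [0,0,0,-0.005,0.007,0.005,0]
    - [0,0,0,0,0,0.015,0]
    - [0,0,0,0,0,0.015,0]
    - [0,0,0,0,0,0.008,0]
    - [0,0,0,0,0,0,0]
    - [0,0,0,0,0,0,0]
    - [0,0,0,0,0,0,0]

```text
t: 14.38
tool_pos: [0.6403, 0.2606, 0.0894]
tcp_rot: [-0.599, -3.067, 0.008]
wrist_force: [-0.5, -0.1, -2.4]
grip_width: 0.0176
```

```bash
python3 go.py 655.4 272.3 54 67.4
```

```text
t 14.38 pos mm [640.3 260.6  89.4] az_y 67.89 tilt [-0.0174 -0.0018] w 17.6 F [-0.5 -0.1 -2.4] q [ 0.28  0.53  1.39  0.    1.24 -0.9 ]
tool shift mm [-10.2  16.8  35.1] rows 1.0
turn [-0.0083 -0.0154  0.0085]
```

>>> servo_tool:
  series:
    - [-0.008,-0.015,0.008,-0.008,0.012,0.0,0]
    - [0,0,0,-0.003,0.005,0.006,0]
    - [0,0,0,0,0,0.008,0]
    - [0,0,0,0,0,0.008,0]
    - [0,0,0,0,0,0.004,0]
    - [0,0,0,0,0,0,0]
    - [0,0,0,0,0,0,0]
    - [0,0,0,0,0,0,0]

```text
t: 15.05
tool_pos: [0.6605, 0.2727, 0.0629]
tcp_rot: [0.618, 3.075, 0.004]
wrist_force: [0.2, 0.8, -2.6]
grip_width: 0.0179
```

```bash
python3 go.py 655.4 272.3 46 67.4
```

```text
t 15.05 pos mm [660.5 272.7  62.9] az_y 67.27 tilt [0.0055 0.0013] w 17.9 F [ 0.2  0.8 -2.6] q [ 0.29  0.57  1.38 -0.    1.18 -0.88]
tool shift mm [ 4.7 -2.4 16.9] rows 0.4
turn [ 0.0033  0.0046 -0.0022]
```

>>> servo_tool:
  series:
    - [0.003,0.004,-0.002,0.004,-0.002,0.003,0]
    - [0,0,0,0.001,0,0.004,0]
    - [0,0,0,0,0,0.004,0]
    - [0,0,0,0,0,0.003,0]
    - [0,0,0,0,0,0.001,0]
    - [0,0,0,0,0,0,0]
    - [0,0,0,0,0,0,0]
    - [0,0,0,0,0,0,0]

```text
t: 15.72
tool_pos: [0.6545, 0.2727, 0.0471]
tcp_rot: [0.615, 3.08, 0.001]
wrist_force: [-0.1, 0.2, -1.8]
grip_width: 0.0177
```

```bash
python3 go.py 655.4 272.3 42.6 67.4
```

```text
t 15.72 pos mm [654.5 272.7  47.1] az_y 67.4 tilt [0.0009 0.0002] w 17.7 F [-0.1  0.2 -1.8] q [ 0.3   0.58  1.41 -0.    1.15 -0.88]
tool shift mm [-1.  -0.1  4.5] rows 0.1
turn [ 0.0005  0.0008 -0.    ]
```

>>> servo_tool:
  series:
    - [0,0,0,-0.001,0,0.001,0]
    - [0,0,0,0,0,0.001,0]
    - [0,0,0,0,0,0.001,0]
    - [0,0,0,0,0,0.001,0]
    - [0,0,0,0,0,0.001,0]
    - [0,0,0,0,0,0.001,0]
    - [0,0,0,0,0,0.0005,0]
    - [0,0,0,0,0,0,0]

```text
t: 16.38
tool_pos: [0.6564, 0.2725, 0.0427]
tcp_rot: [0.615, 3.077, 0.002]
wrist_force: [1.0, 0.2, -1.9]
grip_width: 0.0172
```

```bash
python3 go.py 655.4 272.3 42.6 67.4
```

```text
t 16.38 pos mm [656.4 272.5  42.7] az_y 67.39 tilt [0.0035 0.0009] w 17.2 F [ 1.   0.2 -1.9] q [ 0.3   0.58  1.41 -0.    1.14 -0.88]
tool shift mm [ 0.8 -0.6  0.1] rows 0.0
turn [ 0.0022  0.0029 -0.0001]
```

>>> servo_tool:
  series:
    - [0.001,0.003,0,0.001,0,0.001,0]
    - [0,0,0,0,0,0.001,0]
    - [0,0,0,0,0,0,0]
    - [0,0,0,0,0,0,0]
    - [0,0,0,0,0,0,0]
    - [0,0,0,0,0,0,0]
    - [0,0,0,0,0,0,0]
    - [0,0,0,0,0,0,0]

```text
t: 17.05
tool_pos: [0.6565, 0.2726, 0.0427]
tcp_rot: [0.615, 3.078, 0.002]
wrist_force: [0.3, -0.6, 1.9]
grip_width: 0.0176
```

```bash
python3 go.py 655.4 272.3 42.6 67.4
```

```text
t 17.05 pos mm [656.5 272.6  42.7] az_y 67.4 tilt [0.003  0.0009] w 17.6 F [ 0.3 -0.6  1.9] q [ 0.3   0.58  1.41 -0.    1.14 -0.88]
tool shift mm [ 0.9 -0.7  0.1] rows 0.0
turn [0.002  0.0025 0.0001]
```

>>> servo_tool:
  series:
    - [0,0,0,0,0,0,30]
    - [0,0,0,0,0,0,40]
    - [0,0,0,0,0,0,40]
    - [0,0,0,0,0,0,40]
    - [0,0,0,0,0,-0.015,40]
    - [0,0,0,0,0,-0.025,40]
    - [0,0,0,0,0,-0.03,40]
    - [0,0,0,0,0,-0.01,40]

```text
t: 17.72
tool_pos: [0.654, 0.2724, 0.1191]
tcp_rot: [-0.615, -3.075, 0.003]
wrist_force: [0.0, 0.7, 0.7]
grip_width: 0.0379
```

```bash
python3 go.py 432.5 166.3 125 67.4
```

```text
t 17.72 pos mm [654.  272.4 119.1] az_y 67.39 tilt [-0.0059 -0.0007] w 37.9 F [0.  0.7 0.7] q [ 0.3   0.53  1.31  0.    1.31 -0.88]
tool shift mm [ 163.8 -183.1   -4.5] rows 5.9
turn [-0.0029 -0.0052 -0.0002]
```

>>> servo_tool:
  series:
    - [-0.003,-0.005,0,0.013,-0.015,-0.002,40]
    - [0,0,0,0.024,-0.027,0,40]
    - [0,0,0,0.027,-0.0305,0,40]
    - [0,0,0,0.027,-0.0305,0,40]
    - [0,0,0,0.027,-0.0305,0,40]
    - [0,0,0,0.02,-0.022,0,40]
    - [0,0,0,0.009,-0.01,0,40]
    - [0,0,0,0,0,0,40]

```text
t: 18.38
tool_pos: [0.4479, 0.1737, 0.1172]
tcp_rot: [0.613, 3.074, 0.007]
wrist_force: [-0.1, -0.8, 0.0]
grip_width: 0.0376
```

```bash
python3 go.py 432.5 166.3 60 67.4
```

```text
t 18.38 pos mm [447.9 173.7 117.2] az_y 67.44 tilt [0.0076 0.0032] w 37.6 F [-0.1 -0.8  0. ] q [ 0.22  0.2   1.85  0.    1.09 -0.95]
tool shift mm [ 11.8 -13.1  57. ] rows 1.4
turn [0.0059 0.0058 0.0007]
```

>>> servo_tool:
  series:
    - [0.006,0.006,0,0.005,-0.006,0,40]
    - [0,0,0,0.003,-0.004,0,40]
    - [0,0,0,0,0,0,40]
    - [0,0,0,0,0,0,40]
    - [0,0,0,0,0,0,40]
    - [0,0,0,0,0,0,40]
    - [0,0,0,0,0,0,40]
    - [0,0,0,0,0,0,40]

```text
t: 19.05
tool_pos: [0.4424, 0.1691, 0.1168]
tcp_rot: [0.614, 3.077, 0.003]
wrist_force: [-0.1, -0.5, 0.6]
grip_width: 0.0381
```

```bash
python3 go.py 432.5 166.3 60 67.4
python3 - <<'E'
from rig import *
from h import *
S={n:get_image(n) for n in ["side","scene","wrist"]}
d=S["wrist"]; im=d["color"][:,:,::-1].copy()
cv2.imwrite("pics/w4.png",im)
g=d["color"].max(2); m=(g<50).astype(np.uint8)
p=proj(d,[[.4325,.1663,.025]])[0]; print(p)
E
```

```text
t 19.05 pos mm [442.4 169.1 116.8] az_y 67.44 tilt [0.0042 0.0014] w 38.1 F [-0.1 -0.5  0.6] q [ 0.22  0.19  1.86  0.    1.09 -0.96]
tool shift mm [ 8.2 -6.5 56.7] rows 1.4
turn [0.0029 0.0034 0.0008]
[246.20188463 184.24847771]
```

View pics/w4.png

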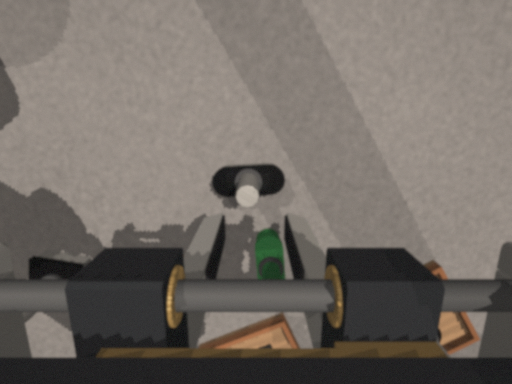

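Run:
```python
from rig import *
from h import *
d=get_image("wrist"); g=cv2.resize(d["color"].max(2),None,fx=4,fy=4,interpolation=cv2.INTER_CUBIC)
for th in (40,50,60):
    m=(g<th).astype(np.uint8); m[:,:190*4]=0; m[:,310*4:]=0; m[:150*4]=0; m[213*4:]=0
    nl,lab,st,ce=cv2.connectedComponentsWithStats(m); i=1+st[1:,4].argmax()
    cs=max(cv2.findContours((lab==i).astype(np.uint8),cv2.RETR_EXTERNAL,cv2.CHAIN_APPROX_NONE)[0],key=len)[:,0]
    Q=ray(d,(cs+.5)/4-.5,.025)*1000; r=cv2.minAreaRect(Q.astype(np.float32)); print(th,np.round(r[0],1),np.round(r[1],1),round(r[2],1))
print((ray(d,(247,195),.078)*1000).round(1))
```

```text
40 [432.5 186.8] [34.2 26.5] 6.3
50 [429.9 168.9] [65.9 28.1] 71.1
60 [430.2 168.8] [66.8 29. ] 70.6
[[429.4 169.5]]
```

>>> servo_tool:
  series:
    - [0.003,0.003,0,0.007,-0.006,0.0,40]
    - [0,0,0,0.003,-0.003,0.01,40]
    - [0,0,0,0,0,0.02,40]
    - [0,0,0,0,0,0.02,40]
    - [0,0,0,0,0,0.01,40]
    - [0,0,0,0,0,0,40]
    - [0,0,0,0,0,0,40]
    - [0,0,0,0,0,0,40]

```text
t: 19.92
tool_pos: [0.4252, 0.1633, 0.0565]
tcp_rot: [-0.614, -3.081, 0.001]
wrist_force: [0.3, 0.7, 0.3]
grip_width: 0.0376
```

```bash
python3 go.py 432.5 166.3 37 67.4
```

```text
t 19.92 pos mm [425.2 163.3  56.5] az_y 67.46 tilt [-0.0002 -0.0008] w 37.6 F [0.3 0.7 0.3] q [ 0.21  0.24  1.98 -0.    0.93 -0.96]
tool shift mm [-5.6  5.6 19.5] rows 0.5
turn [-0.0008  0.0001  0.0011]
```

>>> servo_tool:
  series:
    - [0,0,0,-0.004,0.004,0.003,40]
    - [0,0,0,-0.001,0.001,0.007,40]
    - [0,0,0,0,0,0.006,40]
    - [0,0,0,0,0,0.002,40]
    - [0,0,0,0,0,0,40]
    - [0,0,0,0,0,0,40]
    - [0,0,0,0,0,0,40]
    - [0,0,0,0,0,0,40]

```text
t: 20.58
tool_pos: [0.4347, 0.1668, 0.0391]
tcp_rot: [0.613, 3.076, 0.002]
wrist_force: [0.3, -0.4, -0.2]
grip_width: 0.0378
```

```bash
python3 go.py 432.5 166.3 37 67.4
```

```text
t 20.58 pos mm [434.7 166.8  39.1] az_y 67.47 tilt [0.0051 0.0004] w 37.8 F [ 0.3 -0.4 -0.2] q [ 0.22  0.27  1.98 -0.    0.88 -0.96]
tool shift mm [ 1.8 -1.3  2.1] rows 0.1
turn [0.0023 0.0045 0.0013]
```

>>> servo_tool:
  series:
    - [0.002,0.0045,0.001,0.002,-0.001,0.001,40]
    - [0,0,0,0,0,0,40]
    - [0,0,0,0,0,0,0]
    - [0,0,0,0,0,0,0]
    - [0,0,0,0,0,0,0]
    - [0,0,0,0,0,0,0]
    - [0,0,0,0,0,0,0]
    - [0,0,0,0,0,0,0]

```text
t: 21.25
tool_pos: [0.4325, 0.1668, 0.0384]
tcp_rot: [0.615, 3.08, 0.002]
wrist_force: [1.2, 0.5, 0.4]
grip_width: 0.0177
```

```bash
python3 go.py 642.3 -80.3 160 67.4
```

```text
t 21.25 pos mm [432.5 166.8  38.4] az_y 67.4 tilt [0.0009 0.0008] w 17.7 F [1.2 0.5 0.4] q [ 0.22  0.27  1.98  0.    0.88 -0.96]
tool shift mm [-288.7 -147.4 -121.6] rows 8.3
turn [ 0.0011  0.0005 -0.    ]
```

>>> servo_tool:
  series:
    - [0,0,0,0,0,-0.015,0]
    - [0,0,0,0,0,-0.03,0]
    - [0,0,0,0,0,-0.035,0]
    - [0,0,0.05,0,0,-0.03,0]
    - [0,0,0.1,0,0,-0.008,0]
    - [0,0,0.12,0,0,0,0]
    - [0,0,0.12,0,0,0,0]
    - [0,0,0.12,0,0,0,0]

```text
t: 21.92
tool_pos: [0.4267, 0.165, 0.1575]
tcp_rot: [-1.396, -2.803, 0.014]
wrist_force: [0.0, -0.6, -4.3]
grip_width: 0.0179
```

```bash
python3 go.py 642.3 -80.1 150 1.8
```

```text
t 21.92 pos mm [426.7 165.  157.5] az_y 37.04 tilt [-0.0133 -0.0034] w 17.9 F [ 0.  -0.6 -4.3] q [ 0.22  0.14  1.81 -0.    1.2  -0.43]
tool shift mm [-325.5   24.6    5.4] rows 7.8
turn [-0.0139 -0.0012  0.6149]
```

>>> servo_tool:
  series:
    - [-0.014,0,0.12,0,0,0,0]
    - [0,0,0.12,0,0,0,0]
    - [0,0,0.12,0,0,0,0]
    - [0,0,0.1,0,0,0,0]
    - [0,0,0.06,0,0,0,0]
    - [0,0,0.03,0,0,0,0]
    - [0,0,0,0,0,0,0]
    - [0,0,0,0,0,0,0]

```text
t: 22.58
tool_pos: [0.42, 0.163, 0.1522]
tcp_rot: [-2.136, -2.288, 0.016]
wrist_force: [-1.2, 0.2, -3.9]
grip_width: 0.0175
```

```bash
python3 go.py 642.3 -80.1 150 1.8
```

```text
t 22.58 pos mm [420.  163.  152.2] az_y 3.95 tilt [-0.0153  0.0005] w 17.5 F [-1.2  0.2 -3.9] q [0.21 0.14 1.83 0.   1.19 0.14]
tool shift mm [-257.8  205.1   -1.3] rows 7.9
turn [-0.0153 -0.0012  0.0375]
```

>>> servo_tool:
  series:
    - [-0.015,-0.001,0.03,-0.012,0.009,0,0]
    - [0,0,0.005,-0.024,0.019,0,0]
    - [0,0,0,-0.032,0.0255,0,0]
    - [0,0,0,-0.032,0.0255,0,0]
    - [0,0,0,-0.032,0.0255,0,0]
    - [0,0,0,-0.032,0.0255,0,0]
    - [0,0,0,-0.032,0.0255,0,0]
    - [0,0,0,-0.018,0.014,0,0]

```text
t: 23.25
tool_pos: [0.5965, -0.0476, 0.1465]
tcp_rot: [-2.16, -2.268, 0.007]
wrist_force: [0.9, 0.2, -2.8]
grip_width: 0.0179
```

```bash
python3 go.py 642.3 -80.1 90 1.8
```

```text
t 23.25 pos mm [596.5 -47.6 146.5] az_y 2.82 tilt [-0.0102  0.0033] w 17.9 F [ 0.9  0.2 -2.8] q [-0.2   0.35  1.54  0.    1.26 -0.25]
tool shift mm [-34.9  44.7  55.9] rows 1.9
turn [-0.0101 -0.0037  0.0177]
```

>>> servo_tool:
  series:
    - [-0.01,-0.004,0.015,-0.013,0.018,0,0]
    - [0,0,0.002,-0.007,0.01,0.005,0]
    - [0,0,0,-0.001,0.002,0.015,0]
    - [0,0,0,0,0,0.015,0]
    - [0,0,0,0,0,0.008,0]
    - [0,0,0,0,0,0,0]
    - [0,0,0,0,0,0,0]
    - [0,0,0,0,0,0,0]

```text
t: 23.92
tool_pos: [0.63, -0.0733, 0.0958]
tcp_rot: [-2.182, -2.252, 0.008]
wrist_force: [0.1, -0.7, -2.9]
grip_width: 0.018
```

```bash
python3 go.py 642.3 -80.1 54 1.8;  python3 - <<'E'
from rig import *
from h import *
d=get_image("wrist"); cv2.imwrite("pics/w5.png",d["color"][:,:,::-1])
E
```

```text
t 23.92 pos mm [630.  -73.3  95.8] az_y 1.8 tilt [-0.0076  0.0003] w 18.0 F [ 0.1 -0.7 -2.9] q [-0.22  0.44  1.53 -0.    1.18 -0.26]
tool shift mm [-7.2 12.4 41.7] rows 1.1
turn [-0.0076 -0.0006 -0.    ]
```

View pics/w5.png

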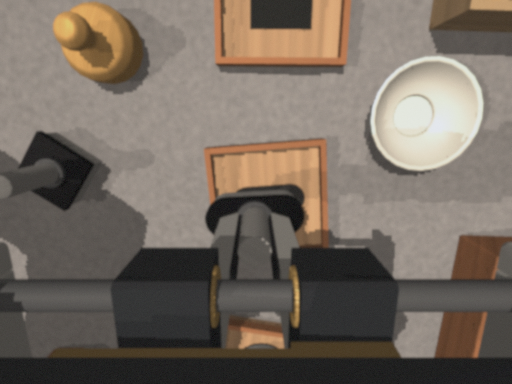

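>>> servo_tool:
  series:
    - [-0.007,0,0,-0.005,0.009,0.002,0]
    - [0,0,0,-0.002,0.003,0.01,0]
    - [0,0,0,0,0,0.012,0]
    - [0,0,0,0,0,0.01,0]
    - [0,0,0,0,0,0.004,0]
    - [0,0,0,0,0,0,0]
    - [0,0,0,0,0,0,0]
    - [0,0,0,0,0,0,0]

```text
t: 24.63
tool_pos: [0.647, -0.0807, 0.0584]
tcp_rot: [2.179, 2.253, 0.008]
wrist_force: [0.1, -0.7, -4.1]
grip_width: 0.0176
```

```bash
python3 go.py 642.3 -80.1 48 1.8;  python3 - <<'E'
from rig import *
from h import *
d=get_image("wrist"); cv2.imwrite("pics/w6.png",cv2.resize(d["color"][130:260,190:340,::-1],None,fx=4,fy=4))
E
```

```text
t 24.63 pos mm [647.  -80.7  58.4] az_y 1.9 tilt [ 0.0084 -0.0013] w 17.6 F [ 0.1 -0.7 -4.1] q [-0.23  0.49  1.55  0.    1.09 -0.26]
tool shift mm [ 0.8 -4.8 10.3] rows 0.3
turn [0.0084 0.0016 0.0017]
```

View pics/w6.png

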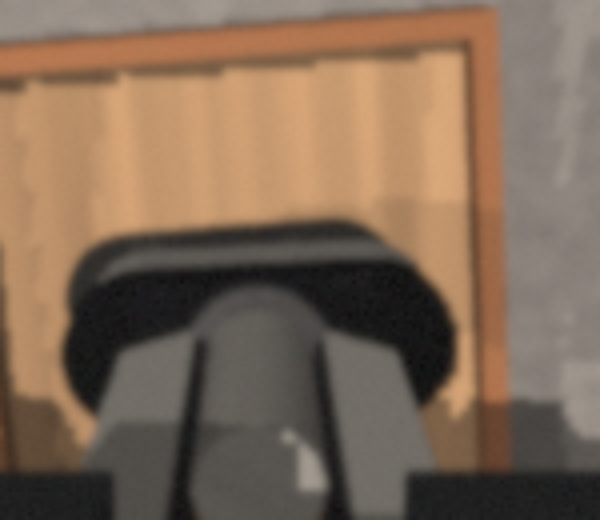

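>>> servo_tool:
  series:
    - [0.008,0.0015,0.002,0.0005,-0.004,0.001,0]
    - [0,0,0,0,-0.001,0.003,0]
    - [0,0,0,0,0,0.003,0]
    - [0,0,0,0,0,0.002,0]
    - [0,0,0,0,0,0.001,0]
    - [0,0,0,0,0,0,0]
    - [0,0,0,0,0,0,0]
    - [0,0,0,0,0,0,0]

```text
t: 25.35
tool_pos: [0.6424, -0.0805, 0.0492]
tcp_rot: [2.185, 2.254, 0.002]
wrist_force: [-0.4, 0.7, -3.4]
grip_width: 0.0179
```

```bash
python3 go.py 642.3 -80.1 44.4 1.8
```

```text
t 25.35 pos mm [642.4 -80.5  49.2] az_y 1.78 tilt [ 0.0028 -0.0007] w 17.9 F [-0.4  0.7 -3.4] q [-0.23  0.5   1.56 -0.    1.08 -0.26]
tool shift mm [ 0.4 -0.1  4.8] rows 0.1
turn [ 0.0028  0.0008 -0.0003]
```

>>> servo_tool:
  series:
    - [0.003,0,0,0,0,0.001,0]
    - [0,0,0,0,0,0.001,0]
    - [0,0,0,0,0,0.001,0]
    - [0,0,0,0,0,0.001,0]
    - [0,0,0,0,0,0.001,0]
    - [0,0,0,0,0,0.001,0]
    - [0,0,0,0,0,0.001,0]
    - [0,0,0,0,0,0.001,0]

```text
t: 26.02
tool_pos: [0.6431, -0.0806, 0.0445]
tcp_rot: [2.185, 2.254, 0.0]
wrist_force: [-2.9, 0.6, 5.2]
grip_width: 0.0177
```

```bash
python3 go.py 642.3 -80.1 44.4 1.8
```

```text
t 26.02 pos mm [643.1 -80.6  44.5] az_y 1.79 tilt [ 0.0018 -0.0015] w 17.7 F [-2.9  0.6  5.2] q [-0.23  0.5   1.57 -0.    1.07 -0.26]
tool shift mm [ 0.6 -0.8  0.1] rows 0.0
turn [ 0.0018  0.0015 -0.0001]
```

>>> servo_tool:
  series:
    - [0,0,0,0,0,0,30]
    - [0,0,0,0,0,0,40]
    - [0,0,0,0,0,0,40]
    - [0,0,0,0,0,0,40]
    - [0,0,0,0,0,-0.015,40]
    - [0,0,0,0,0,-0.025,40]
    - [0,0,0,0,0,-0.03,40]
    - [0,0,0,0,0,-0.01,40]

```text
t: 26.68
tool_pos: [0.6426, -0.0805, 0.1226]
tcp_rot: [-2.186, -2.255, 0.002]
wrist_force: [1.0, -0.4, -0.1]
grip_width: 0.0377
```

```bash
python3 go.py 454.5 -57.2 125 1.8
```

```text
t 26.68 pos mm [642.6 -80.5 122.6] az_y 1.77 tilt [-0.0016 -0.0005] w 37.7 F [ 1.  -0.4 -0.1] q [-0.23  0.44  1.47 -0.    1.24 -0.26]
tool shift mm [  29.1 -187.3   -2.1] rows 4.5
turn [-0.0016  0.0005 -0.0005]
```

>>> servo_tool:
  series:
    - [-0.001,0,0,0.003,-0.018,-0.002,40]
    - [0,0,0,0.005,-0.035,0,40]
    - [0,0,0,0.006,-0.04,0,40]
    - [0,0,0,0.006,-0.036,0,40]
    - [0,0,0,0.004,-0.025,0,40]
    - [0,0,0,0.002,-0.012,0,40]
    - [0,0,0,0,0,0,40]
    - [0,0,0,0,0,0,40]

```text
t: 27.35
tool_pos: [0.4723, -0.0594, 0.122]
tcp_rot: [2.181, 2.25, 0.007]
wrist_force: [0.1, -0.3, -0.5]
grip_width: 0.0375
```

```bash
python3 go.py 454.5 -57.2 110 1.8;  python3 - <<'E'
from rig import *
from h import *
d=get_image("wrist"); cv2.imwrite("pics/w7.png",d["color"][:,:,::-1])
for n in ["side","scene"]:
    cv2.imwrite(f"pics/{n}7.png",get_image(n)["color"][:,:,::-1])
E
```

```text
t 27.35 pos mm [472.3 -59.4 122. ] az_y 1.78 tilt [ 0.0087 -0.0026] w 37.5 F [ 0.1 -0.3 -0.5] q [-0.27  0.19  1.85 -0.    1.1  -0.3 ]
tool shift mm [  2.7 -17.9  11.8] rows 0.5
turn [ 0.0086  0.0028 -0.0004]
```

View pics/w7.png

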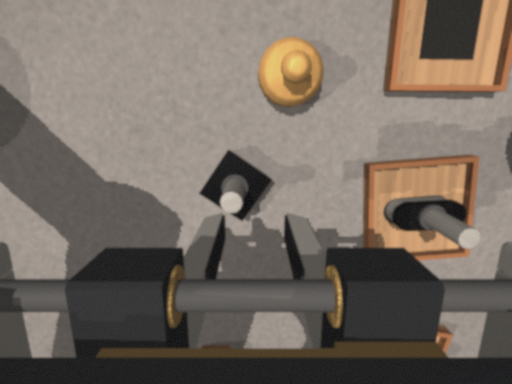

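View pics/side7.png

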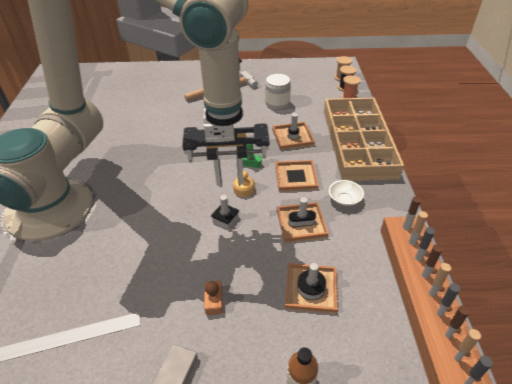

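Three dies stand in their trays. Wrist view: square head corners are near (230,151), (272,182), (242,219) and (200,192). I'll measure its angle next.

Run:
```python
from rig import *
from h import *
d=get_image("wrist"); g=cv2.resize(d["color"].max(2),None,fx=4,fy=4,interpolation=cv2.INTER_CUBIC)
def comp(th,x0,x1,y0,y1,z,inv=False):
    m=(g<th).astype(np.uint8); w=np.zeros_like(m); w[y0*4:y1*4,x0*4:x1*4]=1; m*=w
    nl,lab,st,ce=cv2.connectedComponentsWithStats(m); i=1+st[1:,4].argmax()
    cs=max(cv2.findContours((lab==i).astype(np.uint8),cv2.RETR_EXTERNAL,cv2.CHAIN_APPROX_NONE)[0],key=len)[:,0]
    Q=(ray(d,(cs+.5)/4-.5,z)*1000).astype(np.float32); r=cv2.minAreaRect(Q)
    H=cv2.approxPolyDP(cv2.convexHull(Q),4,True)[:,0]
    print(th,np.round(r[0],1),np.round(r[1],1),round(r[2],1),[(round(float(np.hypot(*(b-a)))),round(float(np.degrees(np.arctan2(*(b-a)[::-1]))),1)) for a,b in zip(H,np.roll(H,-1,0))])
for th in (45,55,65): comp(th,190,285,140,222,.025)
for th in (60,100): comp(th,410,488,0,70,.006)
```

```text
45 [454.3 -55. ] [48.5 48.1] 57.1 [(47, -122.6), (46, -32.1), (46, 56.6), (47, 146.9)]
55 [454.5 -55. ] [49.1 48.8] 57.1 [(48, -123.2), (47, -32.9), (47, 55.9), (48, 146.4)]
65 [454.6 -55.1] [49.6 49.7] 57.2 [(48, -122.3), (47, -32.3), (48, 56.2), (48, 146.7)]
60 [645.2  92.4] [47.2 47.4] 1.3 [(47, -88.2), (46, 1.4), (47, 91.0), (47, -178.0)]
100 [645.3  91.9] [49.  48.3] 1.4 [(47, -88.1), (48, 1.1), (48, 90.7), (49, -178.0)]
```

Run:
```python
from rig import *
from h import *
for n in ["side","scene","wrist"]:
    d=get_image(n); im=d["color"]
    g=cv2.resize(im,None,fx=4,fy=4,interpolation=cv2.INTER_CUBIC)
    for nm,c,hw in [("sq",(646,90),.041),("slot",(642.3,-80.3),.041)]:
        P=proj(d,[[c[0]/1e3+a,c[1]/1e3+b,.006] for a,b in [(-hw,-hw),(-hw,hw),(hw,hw),(hw,-hw)]])
        w=np.zeros(g.shape[:2],np.uint8); cv2.fillConvexPoly(w,((P+.5)*4).astype(np.int32),1)
        if nm=="sq":
            v=g.max(2); th=(np.percentile(v[w>0],5)+np.percentile(v[w>0],80))/2
            m=((v<th)&(w>0)).astype(np.uint8); nl,lab,st,ce=cv2.connectedComponentsWithStats(m); i=1+st[1:,4].argmax()
            cs=cv2.findContours((lab==i).astype(np.uint8),cv2.RETR_EXTERNAL,cv2.CHAIN_APPROX_NONE)[0][0][:,0]
            Q=(ray(d,(cs+.5)/4-.5,.006)*1000).astype(np.float32)
            c0=Q.mean(0); 
            # fit each side by points in mid part
            ang=[]
            for k in range(4):
                t=np.radians(90*k); n_=np.array([np.cos(t),np.sin(t)]); q=Q-c0; a=q@n_; b=q@np.array([-n_[1],n_[0]])
                s=(a>15)&(abs(b)<17); p=np.polyfit(b[s],a[s],1); ang.append(round(float(-np.degrees(np.arctan(p[0]))),1))
            print(n,"sil sides",ang,np.round(cv2.minAreaRect(Q)[0],1))
        # tray outline: orange rim colour
        r=g.astype(int); mm=((r[:,:,0]-r[:,:,2])>45).astype(np.uint8)
        P=proj(d,[[c[0]/1e3+a,c[1]/1e3+b,.01] for a,b in [(-.065,-.065),(-.065,.065),(.065,.065),(.065,-.065)]])
        w=np.zeros(g.shape[:2],np.uint8); cv2.fillConvexPoly(w,((P+.5)*4).astype(np.int32),1); mm&=w
        cs=max(cv2.findContours(mm,cv2.RETR_EXTERNAL,cv2.CHAIN_APPROX_NONE)[0],key=cv2.contourArea)[:,0]
        Q=(ray(d,(cs+.5)/4-.5,.016)*1000).astype(np.float32)
        H=cv2.approxPolyDP(cv2.convexHull(Q),7,True)[:,0]
        print(n,nm,"tray",[(round(float(np.hypot(*(b-a)))),round(float(np.degrees(np.arctan2(*(b-a)[::-1]))),1)) for a,b in zip(H,np.roll(H,-1,0))])
```

```text
side sil sides [1.2, 1.3, 2.0, 2.2] [645.5  90. ]
side sq tray [(104, -179.0), (119, -88.7), (98, 0.2), (120, 88.6)]
side slot tray [(105, -173.4), (113, -83.4), (98, 5.0), (17, 65.5), (101, 97.5)]
scene sil sides [-0.3, 1.2, 2.3, 0.4] [645.7  89.7]
scene sq tray [(105, -89.0), (107, -0.4), (105, 92.3), (105, 179.9)]
scene slot tray [(104, -84.6), (103, 4.2), (105, 96.5), (101, -175.2)]
wrist sil sides [1.2, 2.0, 1.3, 1.9] [645.3  91.6]
wrist sq tray [(73, -88.3), (110, 1.4), (74, 98.4), (102, -178.0)]
wrist slot tray [(107, -174.7), (86, -84.4), (61, -15.3), (51, 6.8), (106, 96.0)]
```

>>> servo_tool:
  series:
    - [0.008,0.003,0,0.001,-0.008,0,40]
    - [0,0,0,0.001,-0.006,0,40]
    - [0,0,0,0,-0.002,0.01,40]
    - [0,0,0,0,0,0.02,40]
    - [0,0,0,0,0,0.02,40]
    - [0,0,0,0,0,0.01,40]
    - [0,0,0,0,0,0,40]
    - [0,0,0,0,0,0,40]

```text
t: 28.37
tool_pos: [0.456, -0.0582, 0.0603]
tcp_rot: [2.186, 2.256, 0.0]
wrist_force: [-0.9, -0.1, 0.9]
grip_width: 0.0376
```

```bash
python3 go.py 454.5 -57.2 37 1.8
```

```text
t 28.37 pos mm [456.  -58.2  60.3] az_y 1.81 tilt [0.0002 0.0001] w 37.6 F [-0.9 -0.1  0.9] q [-0.28  0.24  1.96  0.    0.94 -0.31]
tool shift mm [ 1.1 -1.5 23.3] rows 0.6
turn [ 0.0002 -0.0001  0.0001]
```

>>> servo_tool:
  series:
    - [0,0,0,0.001,-0.002,0.005,40]
    - [0,0,0,0,-0.001,0.009,40]
    - [0,0,0,0,0,0.007,40]
    - [0,0,0,0,0,0.003,40]
    - [0,0,0,0,0,0,40]
    - [0,0,0,0,0,0,40]
    - [0,0,0,0,0,0,40]
    - [0,0,0,0,0,0,40]

```text
t: 29.03
tool_pos: [0.4542, -0.0577, 0.0363]
tcp_rot: [2.183, 2.253, 0.004]
wrist_force: [0.5, -0.4, 0.5]
grip_width: 0.0376
```

```bash
python3 go.py 454.5 -57.2 37 1.8
```

```text
t 29.03 pos mm [454.2 -57.7  36.3] az_y 1.81 tilt [ 0.0044 -0.0011] w 37.6 F [ 0.5 -0.4  0.5] q [-0.28  0.27  2.    0.    0.87 -0.31]
tool shift mm [ 0.5  0.4 -0.7] rows 0.0
turn [0.0044 0.0012 0.0002]
```

>>> servo_tool:
  series:
    - [0.004,0.001,0,0,0,-0.001,40]
    - [0,0,0,0,0,0,0]
    - [0,0,0,0,0,0,0]
    - [0,0,0,0,0,0,0]
    - [0,0,0,0,0,0,0]
    - [0,0,0,0,0,0,0]
    - [0,0,0,0,0,0,0]
    - [0,0,0,0,0,0,0]

```text
t: 29.7
tool_pos: [0.4547, -0.0578, 0.0381]
tcp_rot: [2.185, 2.255, 0.001]
wrist_force: [-0.6, -0.1, -0.2]
grip_width: 0.0175
```

```bash
python3 go.py 645.8 89.9 150 36
```

```text
t 29.7 pos mm [454.7 -57.8  38.1] az_y 1.82 tilt [ 0.0014 -0.0006] w 17.5 F [-0.6 -0.1 -0.2] q [-0.28  0.27  2.   -0.    0.88 -0.31]
tool shift mm [ 141.5  195.9 -111.7] rows 6.4
turn [ 0.0011  0.0011 -0.5965]
```

>>> servo_tool:
  series:
    - [0,0,0,0,0,-0.015,0]
    - [0,0,0,0,0,-0.03,0]
    - [0,0,0,0,0,-0.035,0]
    - [0,0,-0.05,0,0,-0.03,0]
    - [0,0,-0.1,0,0,-0.008,0]
    - [0,0,-0.12,0,0,0,0]
    - [0,0,-0.12,0,0,0,0]
    - [0,0,-0.1,0,0,0,0]

```text
t: 30.37
tool_pos: [0.4505, -0.0564, 0.1578]
tcp_rot: [-1.541, -2.727, 0.003]
wrist_force: [-0.2, -0.5, -2.8]
grip_width: 0.0176
```

```bash
python3 go.py 645.6 89.5 150 36
```

```text
t 30.37 pos mm [450.5 -56.4 157.8] az_y 31.08 tilt [-0.0089  0.0029] w 17.6 F [-0.2 -0.5 -2.8] q [-0.28  0.13  1.82  0.    1.2  -0.82]
tool shift mm [ 24.2 242.5   6.5] rows 5.8
turn [-0.0059 -0.0073 -0.086 ]
```

>>> servo_tool:
  series:
    - [-0.006,-0.007,-0.03,0.002,0.015,0,0]
    - [0,0,0,0.001,0.03,0,0]
    - [0,0,0,0,0.041,0,0]
    - [0,0,0,0,0.041,0,0]
    - [0,0,0,0,0.041,0,0]
    - [0,0,0,0,0.03,0,0]
    - [0,0,0,0,0.015,0,0]
    - [0,0,0,0,0,0,0]

```text
t: 31.03
tool_pos: [0.629, 0.0677, 0.1496]
tcp_rot: [-1.496, -2.751, 0.008]
wrist_force: [0.1, 0.7, -3.3]
grip_width: 0.0173
```

```bash
python3 go.py 645.6 89.5 90 36
```

```text
t 31.03 pos mm [629.   67.7 149.6] az_y 32.93 tilt [-0.0114  0.0004] w 17.3 F [ 0.1  0.7 -3.3] q [-0.    0.4   1.45  0.    1.3  -0.58]
tool shift mm [ 8.8 26.4 59.4] rows 1.6
turn [-0.0091 -0.0068 -0.0536]
```

>>> servo_tool:
  series:
    - [-0.009,-0.007,-0.04,0.005,0.011,0,0]
    - [0,0,-0.012,0.003,0.004,0.008,0]
    - [0,0,0,0,0,0.015,0]
    - [0,0,0,0,0,0.015,0]
    - [0,0,0,0,0,0.008,0]
    - [0,0,0,0,0,0,0]
    - [0,0,0,0,0,0,0]
    - [0,0,0,0,0,0,0]

```text
t: 31.7
tool_pos: [0.6296, 0.0829, 0.0972]
tcp_rot: [-1.413, -2.796, 0.01]
wrist_force: [-0.1, -0.3, -3.9]
grip_width: 0.0178
```

```bash
python3 go.py 645.6 89.5 54 36
```

```text
t 31.7 pos mm [629.6  82.9  97.2] az_y 36.37 tilt [-0.0108 -0.0016] w 17.8 F [-0.1 -0.3 -3.9] q [ 0.02  0.44  1.52 -0.    1.19 -0.61]
tool shift mm [-4.4 17.2 43. ] rows 1.1
turn [-0.0096 -0.0051  0.0064]
```

>>> servo_tool:
  series:
    - [-0.009,-0.005,0.006,-0.003,0.011,0,0]
    - [0,0,0,-0.001,0.004,0.008,0]
    - [0,0,0,0,0,0.012,0]
    - [0,0,0,0,0,0.01,0]
    - [0,0,0,0,0,0.004,0]
    - [0,0,0,0,0,0,0]
    - [0,0,0,0,0,0,0]
    - [0,0,0,0,0,0,0]

```text
t: 32.37
tool_pos: [0.65, 0.0891, 0.0643]
tcp_rot: [1.424, 2.791, 0.007]
wrist_force: [0.5, -0.4, -2.7]
grip_width: 0.018
```

```bash
python3 go.py 645.6 89.5 48 36
```

```text
t 32.37 pos mm [650.   89.1  64.3] az_y 35.95 tilt [0.0097 0.0003] w 18.0 F [ 0.5 -0.4 -2.7] q [ 0.03  0.49  1.53  0.    1.11 -0.6 ]
tool shift mm [ 2.9 -3.4 16.2] rows 0.4
turn [ 0.0081  0.0054 -0.0009]
```

>>> servo_tool:
  series:
    - [0.008,0.005,-0.001,0.0025,-0.003,0.002,0]
    - [0,0,0,0.0005,-0.001,0.004,0]
    - [0,0,0,0,0,0.004,0]
    - [0,0,0,0,0,0.003,0]
    - [0,0,0,0,0,0.001,0]
    - [0,0,0,0,0,0,0]
    - [0,0,0,0,0,0,0]
    - [0,0,0,0,0,0,0]

```text
t: 33.03
tool_pos: [0.6452, 0.0892, 0.0502]
tcp_rot: [1.425, 2.798, 0.001]
wrist_force: [0.2, -0.6, -2.8]
grip_width: 0.0174
```

```bash
python3 go.py 645.6 89.5 44 36;  python3 - <<'E'
from rig import *
from h import *
d=get_image("wrist"); cv2.imwrite("pics/w8.png",cv2.resize(d["color"][100:260,150:350,::-1],None,fx=4,fy=4))
E
```

```text
t 33.03 pos mm [645.2  89.2  50.2] az_y 36.01 tilt [ 0.0016 -0.0004] w 17.4 F [ 0.2 -0.6 -2.8] q [ 0.03  0.5   1.55 -0.    1.09 -0.6 ]
tool shift mm [0.  0.5 6.2] rows 0.1
turn [0.0011 0.0013 0.0001]
```

View pics/w8.png

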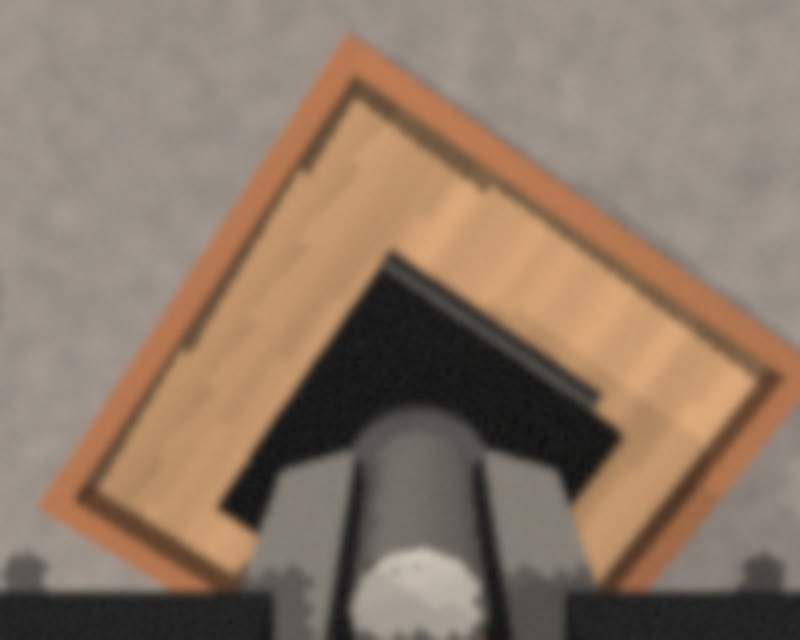

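Edges are parallel to the tray, so I'll lower the last few mm.

>>> servo_tool:
  series:
    - [0.001,0.001,0,0,0,0.002,0]
    - [0,0,0,0,0,0.001,0]
    - [0,0,0,0,0,0.001,0]
    - [0,0,0,0,0,0.001,0]
    - [0,0,0,0,0,0.001,0]
    - [0,0,0,0,0,0.001,0]
    - [0,0,0,0,0,0.001,0]
    - [0,0,0,0,0,0.001,0]

```text
t: 33.75
tool_pos: [0.6459, 0.0892, 0.0442]
tcp_rot: [1.425, 2.797, 0.002]
wrist_force: [-2.2, -0.3, 5.3]
grip_width: 0.0175
```

```bash
python3 go.py 645.6 89.5 44 36
```

```text
t 33.75 pos mm [645.9  89.2  44.2] az_y 36.01 tilt [ 0.0026 -0.0001] w 17.5 F [-2.2 -0.3  5.3] q [ 0.03  0.51  1.56 -0.    1.07 -0.6 ]
tool shift mm [ 0.4 -0.   0.2] rows 0.0
turn [0.0021 0.0017 0.0002]
```

The die is seated. I'll release, rise, and back away toward the base.

>>> servo_tool:
  series:
    - [0,0,0,0,0,0,30]
    - [0,0,0,0,0,0,40]
    - [0,0,0,0,0,0,40]
    - [0,0,0,0,0,0,40]
    - [0,0,0,0,0,-0.015,40]
    - [0,0,0,0,0,-0.025,40]
    - [0,0,0,0,0,-0.035,40]
    - [0,0,0,0,0,-0.04,40]

```text
t: 34.42
tool_pos: [0.641, 0.0889, 0.1517]
tcp_rot: [-1.421, -2.788, 0.011]
wrist_force: [0.3, -0.8, 0.2]
grip_width: 0.0375
```

>>> servo_tool:
  series:
    - [0,0,0,0,-0.01,-0.04,40]
    - [0,0,0,0,-0.025,-0.03,40]
    - [0,0,0,0,-0.03,-0.02,40]
    - [0,0,0,0,-0.03,0,40]
    - [0,0,0,0,-0.03,0,40]
    - [0,0,0,0,-0.02,0,40]
    - [0,0,0,0,0,0,40]
    - [0,0,0,0,0,0,40]

```text
t: 35.08
tool_pos: [0.5283, 0.0012, 0.2569]
tcp_rot: [1.419, 2.79, 0.006]
wrist_force: [0.7, 0.8, -0.4]
grip_width: 0.0378
```

```bash
python3 go.py;  python3 - <<'E'
from rig import *
from h import *
a=get_image("side")["color"][100:320,190:350,::-1]; cv2.imwrite("pics/side9z.png",cv2.resize(a,None,fx=2.7,fy=2.7,interpolation=cv2.INTER_CUBIC))
a=get_image("scene")["color"][140:320,100:400,::-1]; cv2.imwrite("pics/scene9z.png",cv2.resize(a,None,fx=2.6,fy=2.6,interpolation=cv2.INTER_CUBIC))
E
```

```text
t 35.08 pos mm [528.3   1.2 256.9] az_y 36.11 tilt [ 0.0118 -0.002 ] w 37.8 F [ 0.7  0.8 -0.4] q [-0.13  0.17  1.52 -0.    1.44 -0.76]
```

View pics/side9z.png

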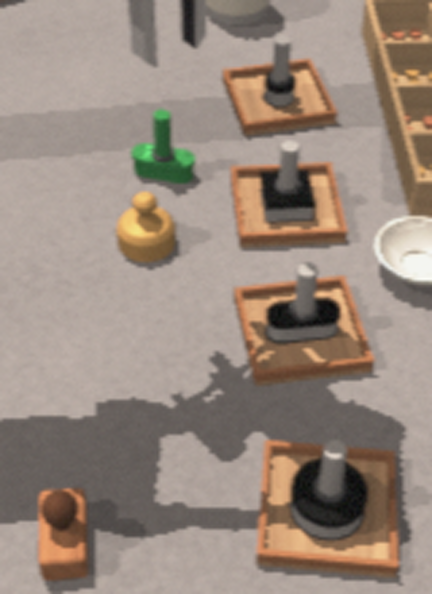

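View pics/scene9z.png

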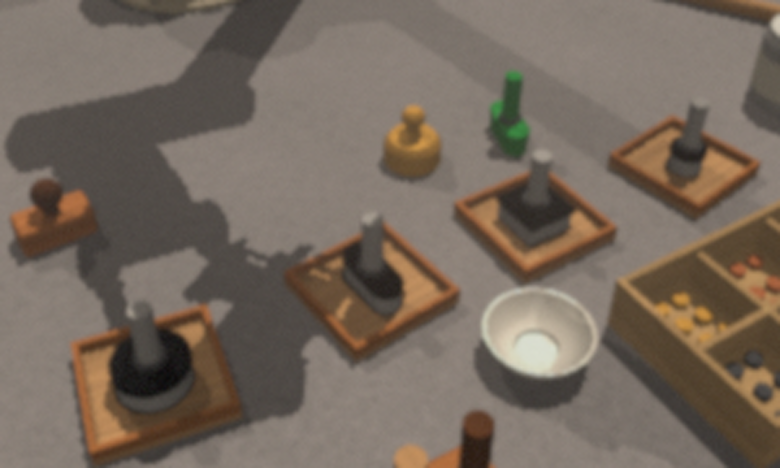

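Both views show all four dies upright in their trays. Brass weight, rubbing block and green look-alike are where they were. I'll check the post-top positions next.

Run:
```python
from rig import *
from h import *
T=[(655,272.4),(645.8,89.9),(642.3,-80.3),(642.2,-268.6)]
a=ray(get_image("side"),[(x/2.7+190-.3,y/2.7+100-.3) for x,y in [(281,42),(290,147),(307,270),(335,447)]],.084)*1000
b=ray(get_image("scene"),[(x/2.6+100-.3,y/2.6+140-.3) for x,y in [(699,105),(541,157),(373,219),(141,309)]],.084)*1000
print((a-T).round(1).tolist(),(b-T).round(1).tolist())
```

```text
[[-1.4, -5.2], [-0.9, -2.9], [-0.0, -0.9], [-0.1, 1.4]] [[5.3, -6.3], [2.3, -3.2], [1.8, 1.4], [1.4, 2.1]]
```

Run:
```python
from rig import *
from h import *
rows=[]
for n in ["side","scene"]:
    d=get_image(n); r=[]
    for k,c in enumerate([(655,272.4),(645.8,89.9),(642.3,-80.3),(642.2,-268.6)]):
        u,v=proj(d,[[c[0]/1e3,c[1]/1e3,.045]])[0].astype(int)
        a=cv2.resize(d["color"][v-18:v+18,u-12:u+12,::-1],None,fx=8,fy=8,interpolation=cv2.INTER_CUBIC)
        for z,rad in [(.084,.009),(.031,[.018,.0,.0,.030][k])]:
            p=proj(d,[[c[0]/1e3+rad*np.cos(t),c[1]/1e3+rad*np.sin(t),z] for t in np.linspace(0,6.28,40)])
            cv2.polylines(a,[((p-[u-12,v-18]+.5)*8).astype(np.int32)],True,(0,0,255),1)
        r.append(a)
    rows.append(np.hstack(r))
cv2.imwrite("pics/fin.png",np.vstack(rows))
```

```text
(no output)
```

View pics/fin.png

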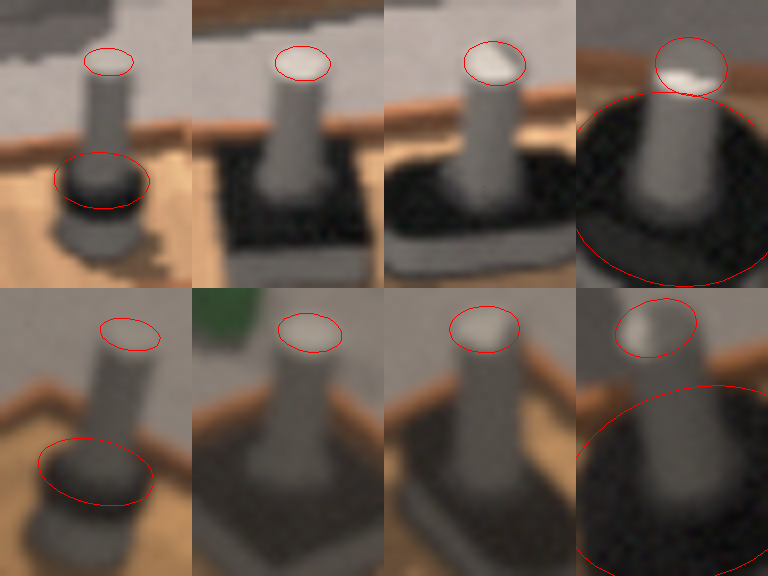

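Each projected target circle lies on the post top of its die in both views. The rough hand picks had missed the pale caps. Handing in.

```bash
python3 -c "
from rig import *
s=observe();print(s['t'],s['qvel'].round(3)); print(close_job())"
```

```text
35.3833 [-0.001 -0.     0.002 -0.002  0.001 -0.   ]
the job is handed in; nothing more can be done
None
```

All four steel dies stand upright in the middle of their matching trays. I handed the job in at 35.4 s, with the arm well above and touching nothing. The slot was turned about 66° and the square about 34° to line up with their outlines. I lowered the dies in 1 mm steps at the end. Before letting go, the wrist force showed the floor carrying three of them; the big disc was less clear, its force only falling from about −2 N to near zero at the expected floor height.

**Last checks:** Drawn on the last side and scene pictures, the tray-centre circles fell on all four post tops to within about 1–2 mm. The wrist pictures showed the slot and square edges parallel to their trays. The brass weight, the rubbing block and the green look-alike had not moved.

**Checks that disagreed:**
- **Post tops:** My first rough hand picks of the post tops suggested errors of 5–6 mm for the small die and about 3 mm for the square. The zoomed overlay did not bear this out: I had picked points below the pale caps.
- **Wrist camera:** It read positions about 2–4 mm away from the other two cameras, so I used the fixed cameras for position.
- **Square outline:** Its angle first read between −2.6° and +1.3° depending on the view. A finer fit gave about +1.4°, which I used.

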